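# Gauge the steel pin on the bench comparator

### The job

Measure the steel pin on the comparator: without gripping or lifting it, push its top sideways with a fingertip, as often as it takes, so that it rolls across the plate until it lies along the scribed line, with the dial gauge's foot riding on its top. When it lies still there, and not before, press the red button on the reading box fully down and let it go, to take the reading. Leave the brass pin and the other things where they are, and do not knock the gauge.

Things in the scene. Friction and masses are not known exactly. Their poses are not given: they have to be found in the camera images.
- pin_steel: the pin to measure: bright steel cylinder, 25 mm diameter, 130 mm long, 0.5 kg, loose on the plate, nearly parallel to the line, 65 to 90 mm left or right of it. Origin at the middle of its axis (42.5 mm above the bench), x along its length; y and z turn as it rolls. A fingertip pressed lightly on its top and moved sideways rolls it half as far as it goes; pushed hard from the side it jams.
- pin_brass: a second pin of the same size, yellow brass, lying on the plate on the other side of the line; it stays where it is. Origin and axes as for the steel pin.
- base_plate: comparator plate, fixed: 200 mm (its x) by 250 mm (its y), level dark stone top 30 mm above the bench, green sides. Origin under its centre on the bench; pins roll along its y. Aluminium end strips at y = -117 and +117 mm, 8 mm wide, stand 10 mm above the top. The white scribed line, 2 mm wide, runs along x at y = 0, from x = -93 to +57 mm.
- gauge_line (a point): the point on the scribed line, on the plate's top, where the middle of the measured pin belongs (x = -25 mm, y = 0 in the plate's frame); its axes are the plate's: x along the line, away from the robot, y across it.
- gauge: dial gauge on its column, fixed to the plate, same frame as the plate. Column 20 mm thick at x = +75 mm, y = 0, 205 mm tall above the bench, with a clamp knob out to y = -42 mm; dial 57 mm across facing -x, centre 128 mm above the bench, from x = +6 to +30 mm; stem and foot below it. The needle turns right as the plunger rises, to straight up (red tick) with the foot on a pin's top.
- plunger (a joint): lift of the gauge's sprung plunger, m. Its domed foot, 16 mm across, hangs over the line at x = +20 mm in the plate's frame. 0 at rest, with the foot's lowest point 22.5 mm above the plate's top; a pin rolling in meets it with its axis about 11 mm from the line and lifts it (about 0.4 N) to 0.0025 when its axis is on the line. The foot's drag keeps the pin where it is left.
- reading_box: grey box, 70 mm (its x) by 100 mm (its y) by 36 mm high, fixed to the bench to the left of the plate, with a small display on its top. Origin under its centre, on the bench. The button's black housing stands on its top at x = 0, y = -26 mm.
- take_button_top (a point): centre of the top of the round red push button, 28 mm in diameter, on the reading box; it is pressed straight down.
- take_button (a joint): travel of the red button, m: 0 up, 0.006 fully down. It is sprung (about 4 N fully down) and comes up again when let go.
- v_block_a: loose black vee block, 50x60x34 mm, on the bench to the right of the plate; stays where it is. Origin under its centre.
- bearing: loose ball bearing, 47 mm across and 14 mm high, lying flat on the bench to the right of the plate; stays where it is. Origin under its centre.
- feeler_gauge: loose grey feeler gauge, 90x20x11 mm, lying on the bench in front of the plate; stays where it is. Origin under its centre.
- oil_can_small: loose small red-brown oil can, 53x87x95 mm, standing on the bench to the right; stays where it is. Origin under its centre.

How it is judged:
By the outcome, as a careful person would: the job done as asked, in the order asked, and still so for the second after the job is handed in, with the robot touching nothing.
It also fails if it takes over 64 s, if anything falls off the work surface, if the arm or the gripper's body presses on something with over 40 N, if the wrist force passes 120 N, or if a joint passes its speed limit or range.

### The arm

A 6-joint arm with a two-finger parallel gripper is mounted at the origin on a cart in front of the work surface, level with it; the furniture and walls round the work are solid. World frame = base frame: x ahead of the robot, y to its left, z up, the work surface at z = 0. Lengths are in m, angles in rad, forces in N, time in s.
With the tool pointing down it reaches from about 0.35 to 0.775 m from the base axis. Payload 7.3 kg.
Tool frame: the origin (TCP) lies at the very end of the fingers, on their centre line; the grasp point (between the pads) lies 19 mm behind it; x points along the fingers, y is the direction in which the jaws open and shut, and the axes are right-handed (so a half turn about x gives the same grasp; the last joint's range is limited). The gripper opens to 92 mm and grips with 3 to 60 N. Pads are 19 mm wide; open, the fingers measure 130 mm over their backs; the gripper's body (75 mm by 190 mm) begins 47 mm behind the grasp point.
Start: joints at [1.082, 0.342, 1.524, -0, 1.275, -0.146], TCP at [0.176, 0.494, 0.194] pointing down, gripper open.
Joint ranges: [-2.53, 2.53], [-0.77, 2.02], [0.04, 2.7], [-1, 4.14], [0.28, 2.66], [-3.11, 3.11]. Speed limits (rad/s): [2.57, 2.57, 3.14, 3.14, 3.14, 3.14].

### API

Orientations are given as [roll, pitch, yaw] about the fixed x, y, z axes, in that order (R = Rz(yaw) Ry(pitch) Rx(roll)).
In Python, from cell import robot gives the robot as it stands.
- The arm moves only by the tool play_rows, never from a script. Its argument "moves" is a list that holds one entry, the list of rows, each a list of 5 numbers: the shift along the tool's x, y, z in m, then the turn about the tool's x in degrees, then the opening, from -1 (shut) to 1 (fully open), so that 0 is half open. A call has exactly 10 rows; each row shifts and turns the pose as measured when the row begins, along the tool's axes as they then stand; what a row does not reach is not made up. A row lasts 1/10 s, in which the tool goes at most 50 mm and 8.59 degrees, less where a joint would pass 70% of its speed; a pose out of reach is approached as far as the arm can. A call with a gripper value outside its range is refused whole. The fingers move at their own pace and stop on an object; "grip_force" is the grip in N (left out, the last holds). Time passes only in rows, so rows that do not move let the fingers close, or fill a call up. It gives the time, the measured TCP pose, the force and the opening at its end, in the units of the state.
- robot.observe(): the state, without advancing time (a new reading comes with each control period).
- robot.read_camera(name): name is "side" or "top" or "wrist"; returns the picture (480x640x3 uint8, red, green, blue); there is no depth.
- robot.get_calibration(name): a dict with "mtx" (3x3 intrinsics, pixels), "view" (4x4, takes a point from world to camera coordinates). Camera axes: x right, y up, looking along -z (the intrinsics and any distortion apply to the point x, -y, -z); pixel columns grow to the right and rows downward; lengths in m; the calibration is good to about 2 mm. A picture is of the moment at which its call begins: read the wrist's pose just before it. get_calibration takes no time and is no camera call; for the wrist camera it gives the pose at the moment of the call.
- robot.hand_in(): hands the job in, once; it reports no verdict.
Trained networks look in the newest picture that a camera, given by its name, has taken for a name from the list of things; names that differ only in an ending like _2 or _b are one class to them, and where a whole thing is asked for, a point or a joint stands for the part that bears it (a point fixed in the world has none). Each returns a list of dicts, best first, with "score" (0 to 1); they miss things now and then, are a little off and sometimes report something else, mostly with a low value. They report only what shows in the picture. A call takes as long as a camera call.
- robot.spot_in(camera, label): "point" ([column, row] in pixels, amid what is visible of it).
The state is a dict: "time": time; "qpos": joint angles; "qvel": joint speeds; "joint_efforts": joint torques, N m; "tool_pos": TCP position; "tool_rot": TCP orientation; "contact_force": force on the tool from outside, world axes, zero at the start; "torque": the same for the moment, N m; "opening": finger opening in m.
Only numpy, scipy, OpenCV 4.12 (cv2) and the standard library are available. Lean on these libraries where they do the work, as an engineer would, in place of code of your own. Each camera call takes 0.05 s, during which the arm holds its last target.

## Working session

There is one attempt and no reset: what is moved stays moved. The work goes in short steps, Python scripts to look and compute and a tool call to move; the robot and the scene stay as the last step left them, time stands still between calls to the robot, and variables do not carry over. Pictures are saved under pics/ and viewed, and the job is handed in when it is done.

Besides the shell and the picture viewer there is one more tool, called after "Emit:" as a command line: name --argument value ..., lists and objects as JSON in quotes. play_rows: Moves the arm, as the interface text tells. Its arguments: {"type":"object","properties":{"moves":{"type":"array"},"grip_force":{"type":"number"}},"required":["moves"]}

```bash
ls; mkdir -p pics; python3 - <<'E'
from cell import robot
import cv2,numpy as np
o=robot.observe()
print({k:np.round(v,4) for k,v in o.items()})
for n in ['side','top','wrist']:
    c=robot.get_calibration(n); print(n,c['mtx'].round(1).tolist(),np.round(c['view'],3).tolist(),[k for k in c])
    im=robot.read_camera(n); cv2.imwrite(f'pics/{n}0.png',im[:,:,::-1])
    for l in ['pin_steel','pin_brass','base_plate','gauge','reading_box','take_button_top','plunger','v_block_a','bearing','feeler_gauge','oil_can_small']:
        if n!='wrist':
            print(n,l,[(np.round(d['point']).tolist(),round(d['score'],2)) for d in robot.spot_in(n,l)[:2]])
print(robot.observe()['time'])
E
```

```text
pics
{'time': np.float64(0.0), 'qpos': array([ 1.082 ,  0.3427,  1.525 , -0.    ,  1.2754, -0.146 ]), 'qvel': array([-0.0007, -0.0012, -0.0011,  0.0004, -0.0006, -0.0005]), 'joint_efforts': array([-1.10000e-03, -4.31237e+01, -2.44225e+01,  7.18000e-02,
        5.58000e-02, -1.00000e-04]), 'tool_pos': array([0.1763, 0.4941, 0.1936]), 'tool_rot': array([-1.7164,  1.5693, -2.0592]), 'contact_force': array([0.4637, 0.5483, 0.2134]), 'torque': array([-0.055 ,  0.0101, -0.0071]), 'opening': np.float64(0.0916)}
side [[556.0, 0.0, 310.9], [0.0, 556.0, 249.2], [0.0, 0.0, 1.0]] [[0.897, -0.442, 0.001, -0.469], [0.23, 0.469, 0.853, -0.134], [-0.378, -0.765, 0.522, -1.173], [0.0, 0.0, 0.0, 1.0]] ['mtx', 'view']
side pin_steel []
side pin_brass [([324.0, 259.0], 0.64)]
side base_plate [([329.0, 244.0], 0.88), ([375.0, 366.0], 0.37)]
side gauge [([345.0, 206.0], 0.95), ([383.0, 328.0], 0.57)]
side reading_box [([248.0, 219.0], 0.59)]
side take_button_top [([249.0, 208.0], 0.41), ([291.0, 230.0], 0.34)]
side plunger []
side v_block_a [([327.0, 328.0], 0.73)]
side bearing [([384.0, 330.0], 0.63)]
si
[... 221 characters left out ...]
.002, 0.991, -1.388], [0.0, 0.0, 0.0, 1.0]] ['mtx', 'view']
top pin_steel [([255.0, 227.0], 0.75)]
top pin_brass [([316.0, 217.0], 0.91), ([280.0, 212.0], 0.7)]
top base_plate [([282.0, 212.0], 0.81)]
top gauge [([276.0, 187.0], 0.63)]
top reading_box [([191.0, 255.0], 0.84)]
top take_button_top []
top plunger []
top v_block_a [([391.0, 263.0], 0.83)]
top bearing [([406.0, 224.0], 0.5)]
top feeler_gauge [([291.0, 286.0], 0.64)]
top oil_can_small [([449.0, 256.0], 0.96), ([314.0, 220.0], 0.46)]
wrist [[352.7, 0.0, 318.5], [0.0, 352.7, 234.7], [0.0, 0.0, 1.0]] [[0.336, 0.942, 0.0, -0.526], [-0.912, 0.325, -0.25, 0.032], [-0.235, 0.084, 0.968, -0.388], [0.0, 0.0, 0.0, 1.0]] ['mtx', 'view']
1.25
```

```bash
python3 - <<'E'
import cv2
a=cv2.imread('pics/top0.png'); cv2.imwrite('pics/top0c.png',cv2.resize(a[140:320,140:380],None,fx=3.3,fy=3.3,interpolation=2))
a=cv2.imread('pics/side0.png'); cv2.imwrite('pics/side0c.png',cv2.resize(a[140:320,200:440],None,fx=3.3,fy=3.3,interpolation=2))
E
```

```text
(no output)
```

View pics/top0c.png

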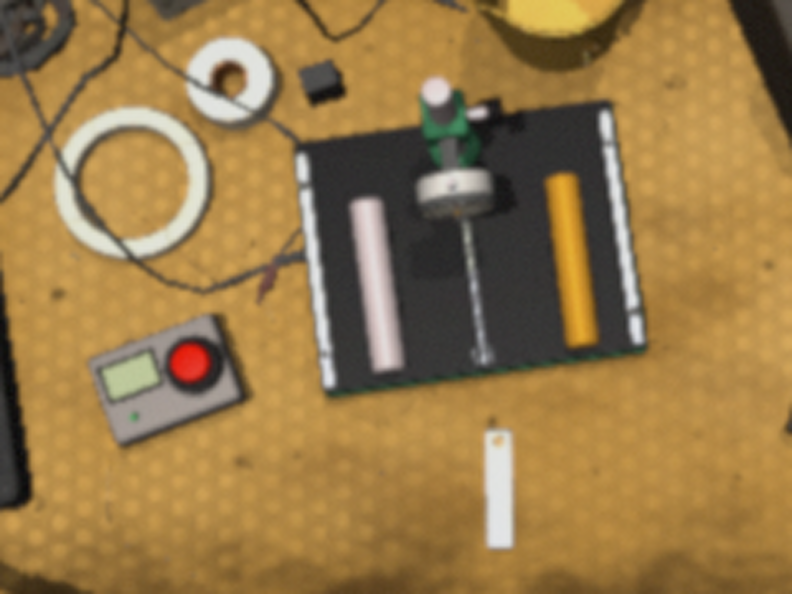

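View pics/side0c.png

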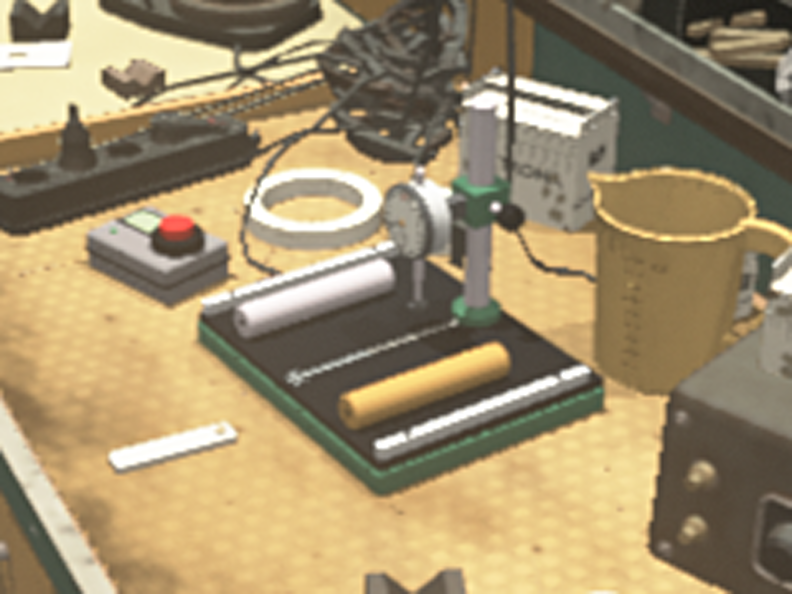

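View pics/wrist0.png

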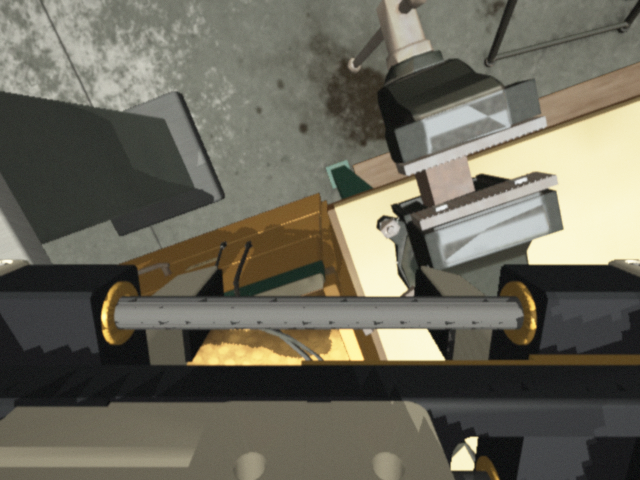

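```bash
cat > h.py <<'E'
import numpy as np
from scipy.spatial.transform import Rotation as R
from scipy.optimize import least_squares
def proj(c,P):
    P=np.atleast_2d(P); q=P@np.array(c['view'])[:3,:3].T+np.array(c['view'])[:3,3]
    m=c['mtx']; return np.c_[m[0,2]+m[0,0]*q[:,0]/-q[:,2], m[1,2]+m[1,1]*-q[:,1]/-q[:,2]]
def ray(c,uv,z):
    V=np.array(c['view']);m=np.array(c['mtx']);o=-V[:3,:3].T@V[:3,3]
    d=V[:3,:3].T@np.array([(uv[0]-m[0,2])/m[0,0],-(uv[1]-m[1,2])/m[1,1],-1]); return o+d*(z-o[2])/d[2]
def w(p,pl):  # plate->world
    pl=np.array(pl);c,s=np.cos(pl[2]),np.sin(pl[2]);p=np.atleast_2d(np.array(p,float))
    return np.c_[pl[0]+c*p[:,0]-s*p[:,1],pl[1]+s*p[:,0]+c*p[:,1],p[:,2]]
def inv(p,pl):
    p=np.atleast_2d(np.array(p,float));c,s=np.cos(pl[2]),np.sin(pl[2]);d=p[:,:2]-np.array(pl[:2])
    return np.c_[c*d[:,0]+s*d[:,1],-s*d[:,0]+c*d[:,1],p[:,2]]
E
python3 - <<'E'
from h import *
from cell import robot
t=robot.get_calibration('top');s=robot.get_calibration('side');wr=robot.get_calibration('wrist')
o=robot.observe()
T=R.from_euler('xyz',o['tool_rot']).as_matrix();print('tool axes cols',T.round(3).tolist())
V=np.array(wr['view']);co=-V[:3,:3].T@V[:3,3]
print('cam in tool',(T.T@(co-o['tool_pos'])).round(4),'cam dir in tool',(T.T@(-V[2,:3])).round(3), 'right',(T.T@V[0,:3]).round(3))
C=lambda l:[np.array(p)/3.3+[140,140] for p in l]
C2=lambda l:[np.array(p)/3.3+[200,140] for p in l]
mt=[(-.1,.125,.03),(-.1,-.125,.03),(.1,.125,.03),(.1,-.125,.03),(-.093,0,.03)]
ut=C([(327,388),(645,347),(298,145),(610,103),(484,362)])
ms=[(-.1,.125,.03),(-.1,-.125,.03),(.1,-.125,.03),(-.093,0,.03)]
us=C2([(201,320),(378,470),(604,385),(293,380)])
f=lambda x:np.r_[(proj(t,w(mt,x))-ut).ravel(),(proj(s,w(ms,x))-us).ravel()]
r=least_squares(f,[.45,-.05,0.1],loss='soft_l1');pl=r.x;print('plate',pl.round(4));print(f(pl).reshape(-1,2).round(1).tolist())
np.save('plate.npy',pl)
ends=[ray(t,u,.0425) for u in C([(366,200),(388,365)])]
print('steel',np.round(ends,3).tolist(),inv(ends,pl).round(4).tolist())
ends=[ray(t,u,.0425) for u in C([(562,177),(583,345)])];print('brass',inv(ends,pl).round(4).tolist())
b=ray(t,C([(192,362)])[0],.055);b2=ray(s,C2([(178,226)])[0],.055);print('btn',b,b2)
E
```

```text
tool axes cols [[0.0, 0.336, 0.942], [0.0, 0.942, -0.336], [-1.0, 0.0, 0.0]]
cam in tool [-0.1901  0.0004 -0.0657] cam dir in tool [0.968 0.    0.25 ] right [-0.  1. -0.]
plate [ 0.5431 -0.0097  0.1215]
[[-0.8, 1.3], [2.3, 0.6], [-0.8, -3.0], [2.3, -2.8], [1.1, -0.2], [-1.6, -2.8], [-0.3, -0.6], [1.9, -1.3], [-1.3, 0.3]]
steel [[0.573, 0.07, 0.042], [0.447, 0.053, 0.042]] [[0.0398, 0.0756, 0.0425], [-0.0874, 0.0737, 0.0425]]
brass [[0.038, -0.074, 0.0425], [-0.0915, -0.0731, 0.0425]]
btn [0.44967543 0.19701563 0.055     ] [0.451022   0.19354652 0.055     ]
```

Emit:
play_rows --moves '[[[0,-0.03,0.039,0,1],[0,-0.03,0.039,0,1],[0,-0.03,0.039,0,1],[0,-0.03,0.039,0,1],[0,-0.03,0.039,0,1],[0,-0.03,0.039,0,1],[0,-0.03,0.039,0,1],[0,-0.03,0.039,0,1],[0,-0.03,0.039,0,1],[0,-0.03,0.039,0,1]]]'

```text
time: 2.25
tool_pos: [0.4476, 0.0775, 0.1948]
tool_rot: [0.98, 1.563, 0.649]
contact_force: [0.8, 1.1, -0.0]
opening: 0.0917
```

Emit:
play_rows --moves '[[[0,-0.016,0.021,0,1],[0,-0.016,0.021,0,1],[0,0,0,-6.5,1],[0,0,0,-6.5,1],[0,0,0,-6.5,1],[0,0,0,-6.5,1],[0,0,0,0,1],[0,0,0,0,1],[0,0,0,0,1],[0,0,0,0,1]]]'

```text
time: 3.25
tool_pos: [0.4816, 0.0239, 0.1945]
tool_rot: [0.25, 1.563, 0.372]
contact_force: [-0.0, 0.0, -0.4]
opening: 0.0915
```

```bash
cat > look.py <<'E'
from h import *
from cell import robot
import cv2,sys,pickle
def look(n,tag,crop=None,f=1):
    o=robot.observe();c=robot.get_calibration(n);im=robot.read_camera(n)[:,:,::-1]
    cv2.imwrite(f'pics/{tag}_full.png',im);pickle.dump((c,o),open(f'{tag}.pkl','wb'))
    a=im if crop is None else im[crop[1]:crop[3],crop[0]:crop[2]]
    cv2.imwrite(f'pics/{tag}.png',cv2.resize(a,None,fx=f,fy=f,interpolation=cv2.INTER_CUBIC)); return o,c,im
E
python3 - <<'E'
from look import *
o,c,im=look('wrist','w1')
print(o['time'],o['tool_pos'],o['tool_rot'],o['contact_force'])
T=R.from_euler('xyz',o['tool_rot']).as_matrix();print(T.round(3).tolist(),inv([o['tool_pos']],np.load('plate.npy')))
for l in ['pin_steel','plunger','gauge','take_button_top']: print(l,[(np.round(d['point']).tolist(),round(d['score'],2)) for d in robot.spot_in('wrist',l)[:2]])
E
```

```text
3.25 [0.48155801 0.02391244 0.19451787] [0.25009178 1.5625104  0.37178893] [-0.02701023  0.02401783 -0.4342613 ]
[[0.008, -0.121, 0.993], [0.003, 0.993, 0.121], [-1.0, 0.002, 0.008]] [[-0.05698822  0.04081602  0.19451787]]
pin_steel [([352.0, 236.0], 0.93)]
plunger [([281.0, 289.0], 0.56), ([276.0, 343.0], 0.29)]
gauge [([278.0, 344.0], 0.78)]
take_button_top [([504.0, 202.0], 0.64)]
```

View pics/w1.png

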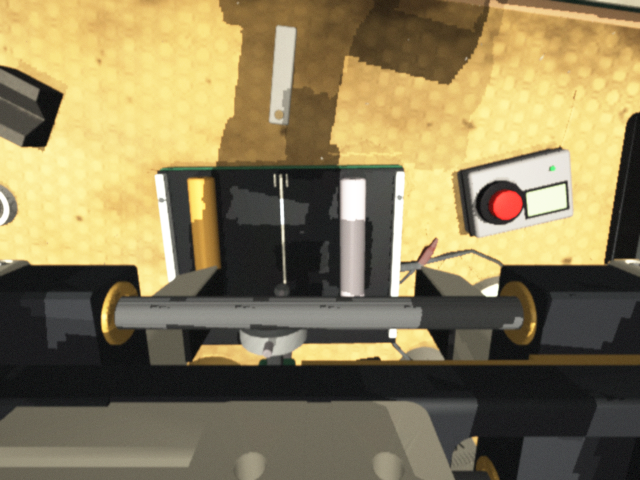

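```bash
python3 - <<'E'
import cv2
a=cv2.imread('pics/w1_full.png'); cv2.imwrite('pics/w1c.png',cv2.resize(a[155:305,150:420],None,fx=2.9,fy=2.9,interpolation=2))
cv2.imwrite('pics/w1d.png',cv2.resize(a[140:240,450:580],None,fx=5,fy=5,interpolation=2))
E
```

```text
(no output)
```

View pics/w1c.png

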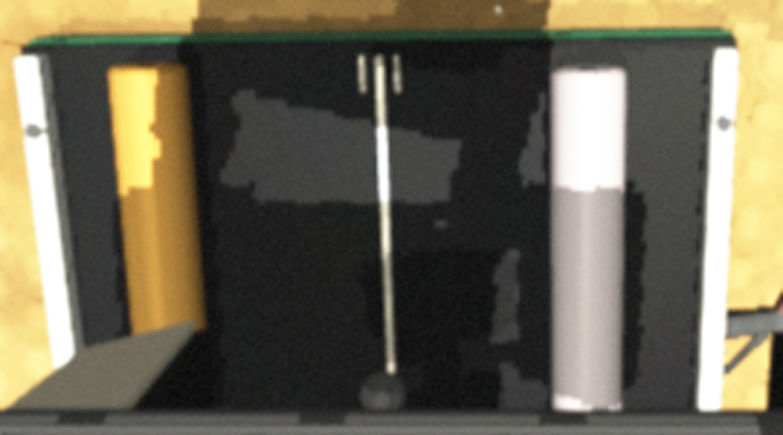

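View pics/w1d.png

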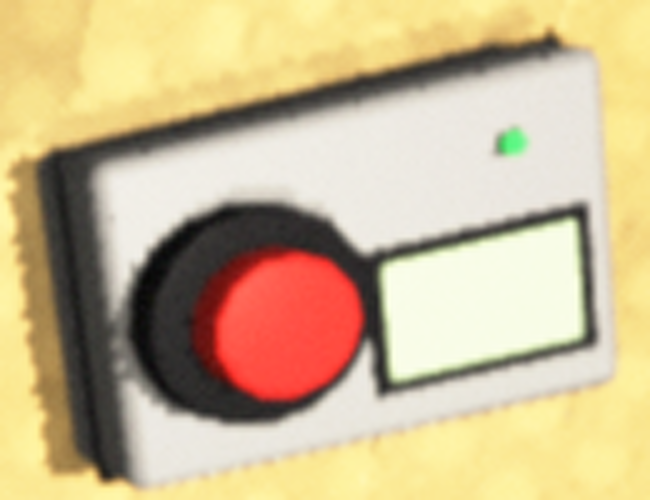

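```bash
python3 - <<'E'
from look import *
c,o=pickle.load(open('w1.pkl','rb'))
C=lambda p:np.array(p)/2.9+[150,155]
L=np.array([ray(c,C(p),.03) for p in [(378.5,56),(390,370)]]);d=L[1]-L[0];yaw=np.arctan2(d[1],d[0])
print('line',L.round(4).tolist(),yaw)
n=np.array([np.cos(yaw),np.sin(yaw)]);ctr=L[0][:2]+n*.093
pl=np.r_[ctr,yaw];print('plate',pl.round(4));np.save('plate.npy',pl)
S=np.array([ray(c,C(p),.0425) for p in [(590,100),(586.5,390)]]);print('steel',inv(S,pl).round(4).tolist())
print('near end top', inv([ray(c,C((590,68)),.055)],pl), 'far end', inv([ray(c,C((586,407)),.055)],pl))
B=np.array([ray(c,C(p),.0425) for p in [(150,80),(167,315)]]);print('brass',inv(B,pl).round(4).tolist())
print('strips z.04',inv([ray(c,C((726,60)),.04),ray(c,C((711,395)),.04),ray(c,C((30,60)),.04)],pl).round(4).tolist())
print('tcp',inv([o['tool_pos']],pl))
t=robot.get_calibration('top')
# button height from two views
def cam(c): V=np.array(c['view']);return -V[:3,:3].T@V[:3,3]
uv1=np.array((290,325))/5+[450,140];uv2=np.array((192,360))/3.3+140
from scipy.optimize import least_squares
f=lambda X:np.r_[(proj(c,X)[0]-uv1),(proj(t,X)[0]-uv2)]
r=least_squares(f,[.45,.19,.05]);print('btn',r.x,r.fun)
print(ray(c,uv1,.055),ray(t,uv2,.055))
E
```

```text
line [[0.4514, -0.0176, 0.03], [0.5659, -0.0025, 0.03]] 0.13109265520637123
plate [ 0.5436 -0.0055  0.1311]
steel [[-0.0789, 0.0714, 0.0425], [0.0257, 0.0719, 0.0425]]
near end top [[-0.09081975  0.07003568  0.055     ]] far end [[0.0266261  0.07054706 0.055     ]]
brass [[-0.087, -0.0749, 0.0425], [-0.0044, -0.0767, 0.0425]]
strips z.04 [[-0.0915, 0.1168, 0.04], [0.0293, 0.1175, 0.04], [-0.0937, -0.115, 0.04]]
tcp [[-0.05766928  0.03722074  0.19451787]]
btn [0.45010182 0.19470837 0.06583019] [ 0.00295729 -0.02741048 -0.00177972 -0.07404175]
[0.45132442 0.20081991 0.055     ] [0.4511702  0.19704467 0.055     ]
```

Emit:
play_rows --moves '[[[0.02,0.016,0.003,-0.6,-1],[0.03,0.015,0.003,0,-1],[0.03,0.015,0.003,0,-1],[0.02,0,0,0,-1],[0.01,0,0,0,-1],[0,0,0,0,-1],[0,0,0,0,-1],[0,0,0,0,-1],[0,0,0,0,-1],[0,0,0,0,-1]]]' --grip_force 20

```text
time: 4.5
tool_pos: [0.4899, 0.0714, 0.0857]
tool_rot: [-0.015, 1.552, 0.115]
contact_force: [-0.3, -0.2, -0.7]
opening: 0.0165
```

```bash
cat > st.py <<'E'
from look import *
if len(sys.argv)>1:
    o,c,im=look(sys.argv[2] if len(sys.argv)>2 else 'wrist',sys.argv[1])
else: o=robot.observe()
pl=np.load('plate.npy');T=R.from_euler('xyz',o['tool_rot']).as_matrix()
print(o['time'],'tcp plate',inv([o['tool_pos']],pl).round(4),'yaw err',(np.arctan2(T[1,2],T[0,2])-pl[2]).round(4),'F',o['contact_force'].round(2),'open',o['opening'])
E
python3 st.py w2
```

```text
4.5 tcp plate [[-0.0432  0.0832  0.0857]] yaw err -0.0009 F [-0.31 -0.24 -0.7 ] open 0.01654692123294741
```

View pics/w2.png

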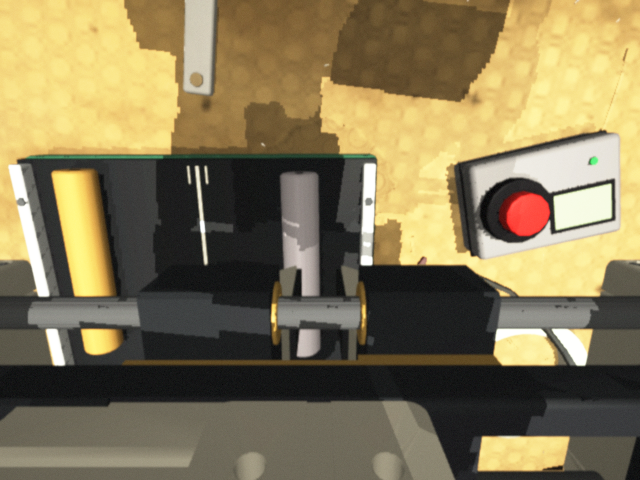

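Emit:
play_rows --moves '[[[0.007,-0.003,-0.003,0,-1],[0.007,-0.003,-0.003,0,-1],[0.006,0,0,0,-1],[0.004,0,0,0,-1],[0,0,0,0,-1],[0,0,0,0,-1],[0.001,0,0,0,-1],[0.001,0,0,0,-1],[0.001,0,0,0,-1],[0,0,0,0,-1]]]'

```text
time: 5.55
tool_pos: [0.4849, 0.064, 0.0565]
tool_rot: [-0.021, 1.552, 0.109]
contact_force: [-0.3, 0.4, 0.4]
opening: 0.0006
```

```bash
python3 st.py w3
```

```text
5.55 tcp plate [[-0.0491  0.0765  0.0565]] yaw err -0.001 F [-0.29  0.37  0.4 ] open 0.0006149347163351848
```

View pics/w3.png

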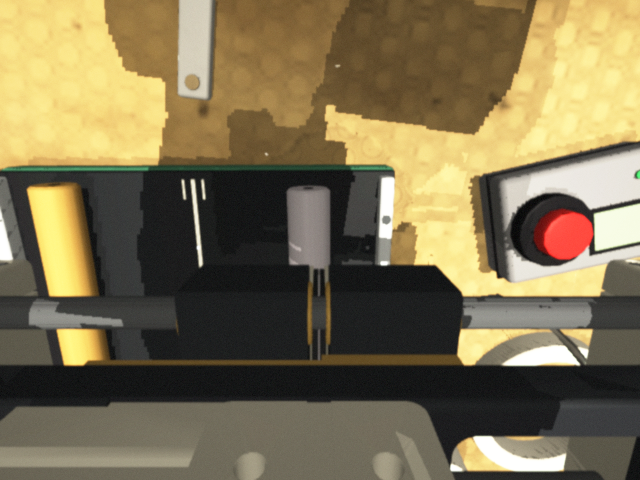

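Emit:
play_rows --moves '[[[0.001,0,0,0,-1],[0.0007,0,0,0,-1],[0.0005,0,0,0,-1],[0.0005,0,0,0,-1],[0.0005,-0.001,0,0,-1],[0.0005,-0.002,0,0,-1],[0.0005,-0.002,0,0,-1],[0.0005,-0.002,0,0,-1],[0.0005,-0.002,0,0,-1],[0.0005,0,0,0,-1]]]'

```text
time: 6.6
tool_pos: [0.4866, 0.0542, 0.0506]
tool_rot: [-0.028, 1.551, 0.102]
contact_force: [0.6, -0.1, 0.9]
opening: 0.0004
```

```bash
python3 st.py w4
```

```text
6.6 tcp plate [[-0.0487  0.0666  0.0506]] yaw err -0.0011 F [ 0.63 -0.09  0.85] open 0.00035869157477039877
```

View pics/w4.png

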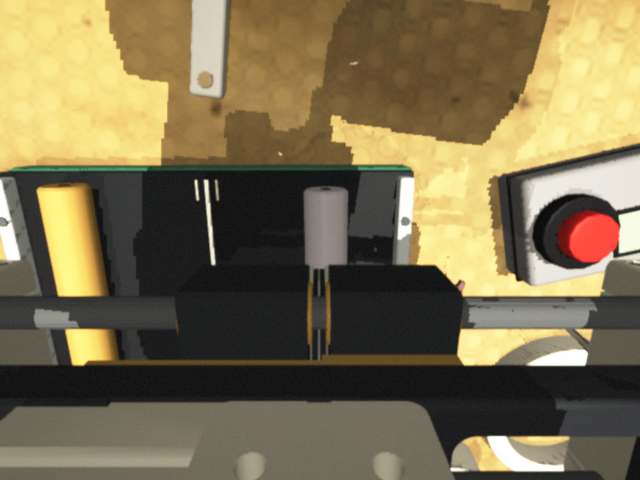

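```bash
python3 - <<'E'
from look import *
o,c,im=look('side','s4',(230,140,430,290),4)
o,c,im=look('top','t4',(180,150,360,285),4.4)
E
python3 -c "
import cv2
for n in ('w3','w4'):
    a=cv2.imread(f'pics/{n}_full.png');cv2.imwrite(f'pics/{n}c.png',cv2.resize(a[165:305,170:420],None,fx=3.2,fy=3.2,interpolation=2))"
```

```text
(no output)
```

View pics/s4.png

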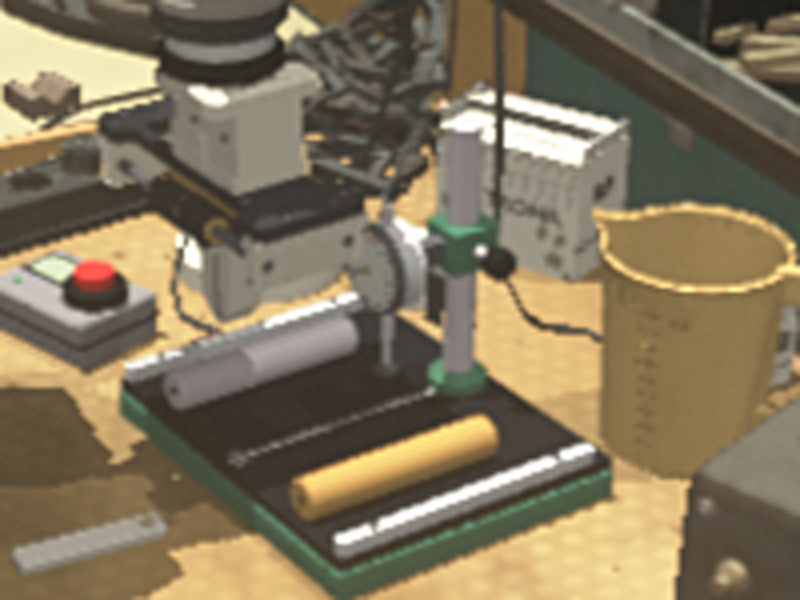

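View pics/t4.png

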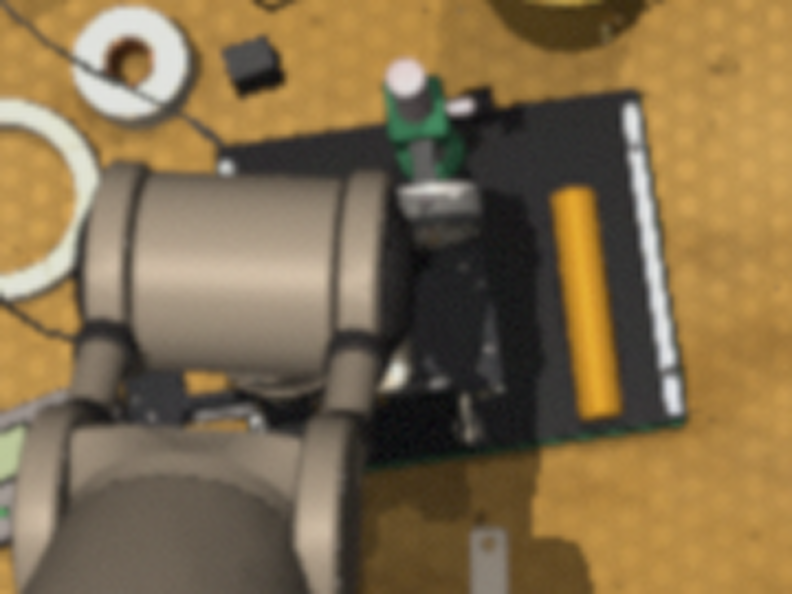

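View pics/w3c.png

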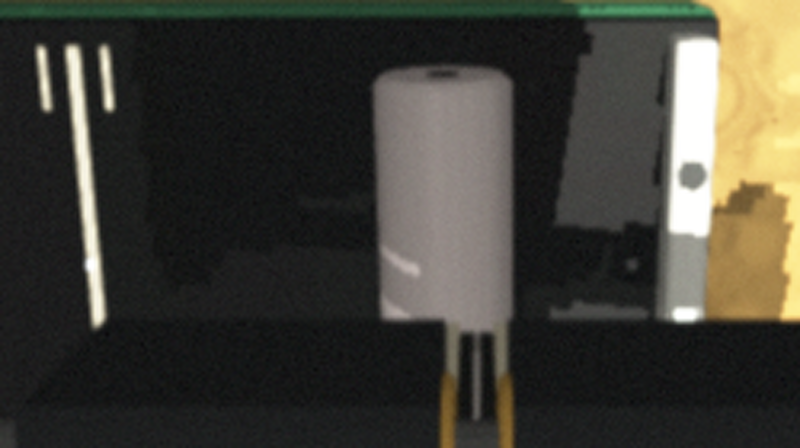

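View pics/w4c.png

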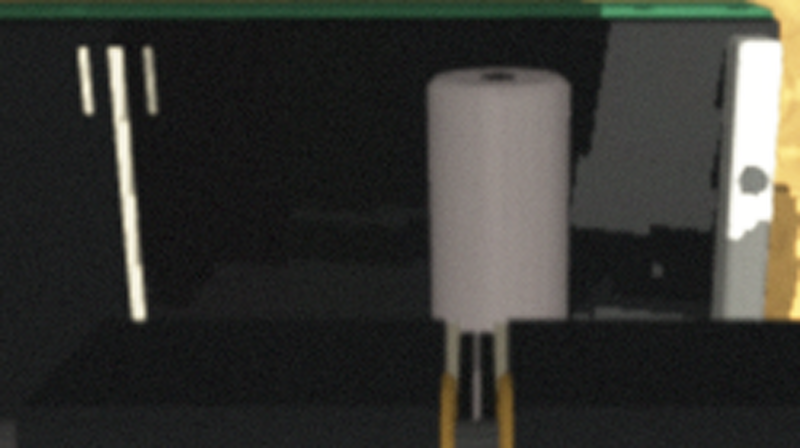

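```bash
python3 - <<'E'
from look import *
pl=np.load('plate.npy')
c,o=pickle.load(open('s4.pkl','rb'));tcp=o['tool_pos'];print(tcp)
im=cv2.imread('pics/s4_full.png')
T=R.from_euler('xyz',o['tool_rot']).as_matrix()
P=np.vstack([w([(-.09,.0717,.055),(.039,.0717,.055),(-.09,.0717,.03),(-.093,0,.03)],pl),[tcp],[tcp-T[:,0]*.066],[tcp+T[:,1]*.095-T[:,0]*.066],[tcp-T[:,1]*.095-T[:,0]*.066]])
for i,p in enumerate(proj(c,P)): print(i,p.round(1)); cv2.circle(im,tuple(int(v*8) for v in p),4,(0,0,255) if i<4 else (255,0,0),-1,shift=3)
cv2.imwrite('pics/s4p.png',cv2.resize(im[140:290,230:430],None,fx=4,fy=4,interpolation=2))
for n in ['w3','w4']:
    c,o=pickle.load(open(n+'.pkl','rb'))
    C=lambda p:np.array(p)/3.2+[170,165]
    if n=='w3': q=[(74,50),(97,325),(443,100),(447,310)]
    else: q=[(116,50),(138,318),(499,100),(499,310)]
    Z=[.03,.03,.0425,.0425]
    X=np.array([ray(c,C(a),z) for a,z in zip(q,Z)]);print(n,inv(X,pl).round(4).tolist(), 'tcp',proj(c,o['tool_pos']))
E
```

```text
[0.48646766 0.05427321 0.05048766]
0 [272.5 232.7]
1 [316.3 218.7]
2 [272.8 241.5]
3 [287.1 254.8]
4 [288.  230.5]
5 [287.  206.8]
6 [267.3 192.4]
7 [308.8 222.6]
w3 [[-0.0926, 0.0003, 0.03], [-0.037, -0.0004, 0.03], [-0.0851, 0.0706, 0.0425], [-0.0448, 0.071, 0.0425]] tcp [[318.72871165 263.12894131]]
w4 [[-0.093, 0.0001, 0.03], [-0.0404, -0.0001, 0.03], [-0.0857, 0.0706, 0.0425], [-0.0465, 0.0708, 0.0425]] tcp [[318.73019769 263.08607664]]
```

View pics/s4p.png

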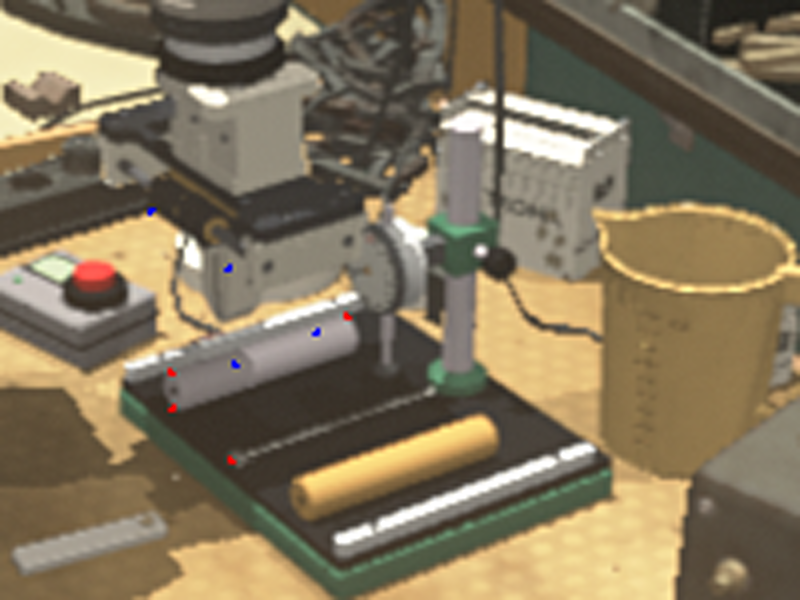

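```bash
python3 -c "
import cv2
a=cv2.imread('pics/s4_full.png');cv2.imwrite('pics/s4z.png',cv2.resize(a[165:255,245:345],None,fx=6.5,fy=6.5,interpolation=2))"
```

```text
(no output)
```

View pics/s4z.png

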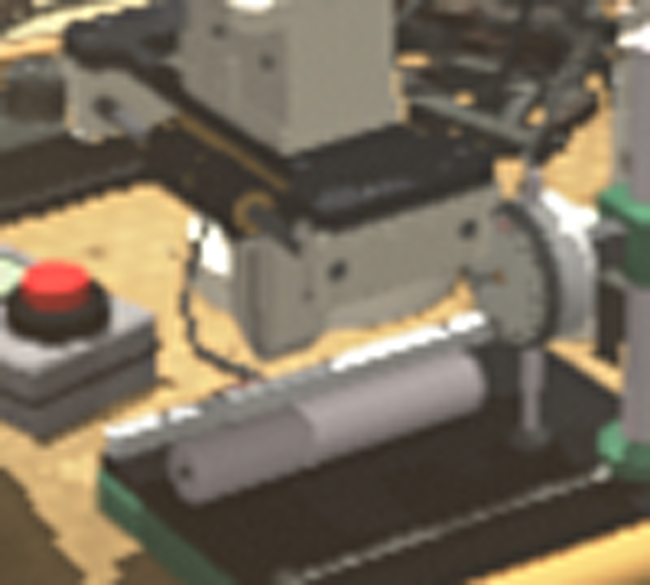

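```bash
python3 -c "
import cv2
a=cv2.imread('pics/w2_full.png');cv2.imwrite('pics/w2z.png',cv2.resize(a[230:370,240:400],None,fx=4,fy=4,interpolation=2))
a=cv2.imread('pics/w4_full.png');cv2.imwrite('pics/w4z.png',cv2.resize(a[230:370,240:400],None,fx=4,fy=4,interpolation=2))
a=cv2.imread('pics/w1_full.png');cv2.imwrite('pics/w1z.png',cv2.resize(a[230:400,90:540],None,fx=1.7,fy=1.7,interpolation=2))"
```

```text
(no output)
```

View pics/w2z.png

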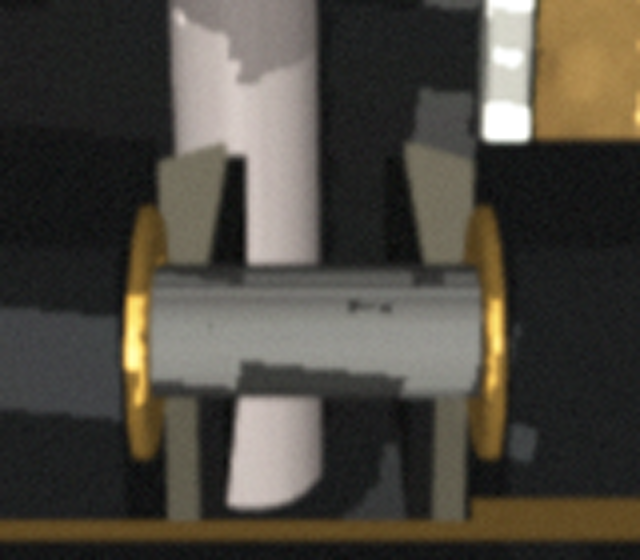

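View pics/w4z.png

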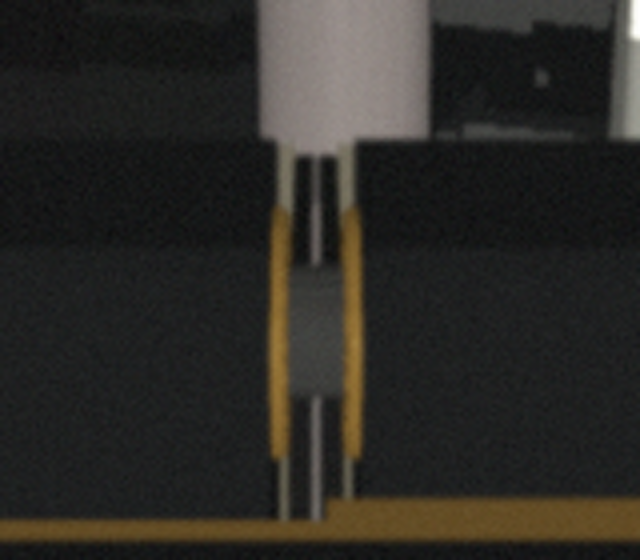

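View pics/w1z.png

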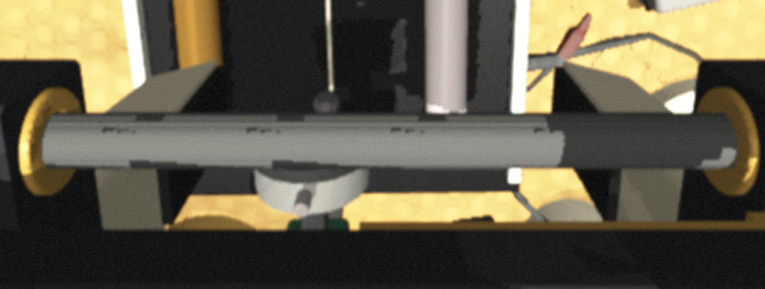

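Emit:
play_rows --moves '[[[0,0.009,0,0,-1],[0.002,0,0,0,-1],[0.002,0,0,0,-1],[0.002,0,0,0,-1],[0.002,0,0,0,-1],[0.0015,0,0,0,-1],[0.0015,0,0,0,-1],[0.001,0,0,0,-1],[0.001,0,0,0,-1],[0.001,0,0,0,-1]]]'

```text
time: 7.75
tool_pos: [0.4854, 0.0646, 0.0353]
tool_rot: [-0.019, 1.551, 0.112]
contact_force: [0.3, -0.5, -0.6]
opening: 0.0005
```

```bash
python3 st.py s5 side;python3 -c "
import cv2
a=cv2.imread('pics/s5_full.png');cv2.imwrite('pics/s5z.png',cv2.resize(a[165:255,245:345],None,fx=6.5,fy=6.5,interpolation=2))"
```

```text
7.75 tcp plate [[-0.0485  0.077   0.0353]] yaw err -0.0004 F [ 0.26 -0.48 -0.6 ] open 0.0004779381763733171
```

View pics/s5z.png

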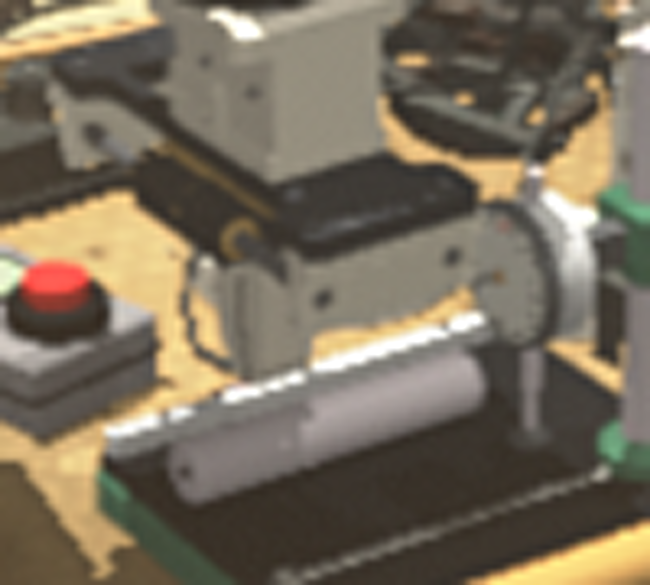

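Emit:
play_rows --moves '[[[0.0015,0,0,0,-1],[0.0015,0,0,0,-1],[0.001,0,0,0,-1],[0.001,0,0,0,-1],[0.001,0,0,0,-1],[0.001,0,0,0,-1],[0.001,0,0,0,-1],[0.001,0,0,0,-1],[0.0007,0,0,0,-1],[0.0007,0,0,0,-1]]]'

```text
time: 8.8
tool_pos: [0.4857, 0.0645, 0.024]
tool_rot: [-0.02, 1.551, 0.11]
contact_force: [-0.4, -0.4, -0.2]
opening: 0.0007
```

```bash
python3 st.py s6 side;python3 -c "
import cv2
a=cv2.imread('pics/s6_full.png');cv2.imwrite('pics/s6z.png',cv2.resize(a[165:255,245:345],None,fx=6.5,fy=6.5,interpolation=2))"; python3 st.py w6
```

```text
8.8 tcp plate [[-0.0483  0.077   0.024 ]] yaw err -0.0005 F [-0.39 -0.4  -0.21] open 0.0007068821344474146
8.85 tcp plate [[-0.0483  0.077   0.0239]] yaw err -0.0003 F [ 0.66 -0.38  0.28] open 0.0005286294846547882
```

View pics/s6z.png

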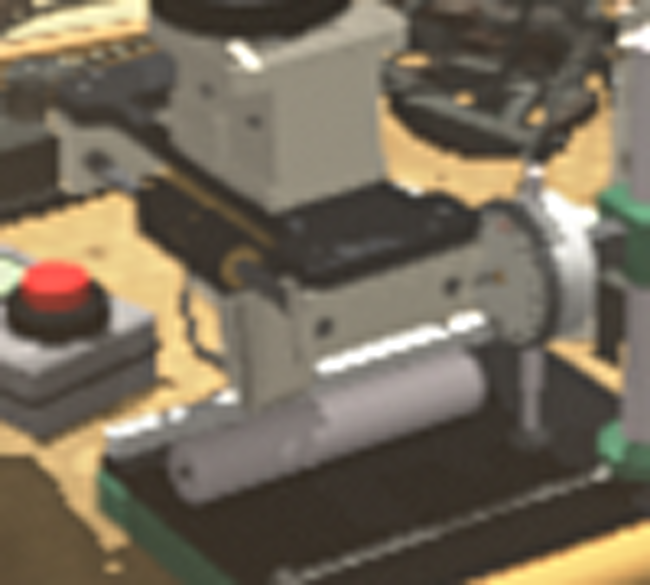

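View pics/w6.png

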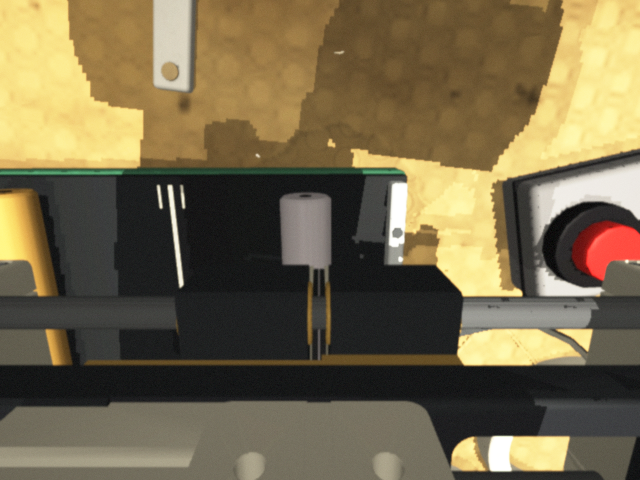

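```bash
python3 - <<'E'
from look import *
for t in ['s5','s6']:
    c,o=pickle.load(open(t+'.pkl','rb'));T=R.from_euler('xyz',o['tool_rot']).as_matrix()
    for a in [0,.02,.025,.03,.035,.04]:
        p=o['tool_pos']-T[:,0]*a
        print(t,a,p.round(4),proj(c,p).round(1), 'edges z-/+', proj(c,p-T[:,2]*.0095).round(1),proj(c,p+T[:,2]*.0095).round(1))
E
```

```text
s5 0 [0.4854 0.0646 0.0353] [[286.  234.1]] edges z-/+ [[282.8 235.2]] [[289.3 233. ]]
s5 0.02 [0.485  0.0645 0.0553] [[285.7 227.1]] edges z-/+ [[282.5 228.2]] [[289. 226.]]
s5 0.025 [0.4849 0.0645 0.0603] [[285.7 225.4]] edges z-/+ [[282.4 226.5]] [[288.9 224.3]]
s5 0.03 [0.4848 0.0645 0.0653] [[285.6 223.6]] edges z-/+ [[282.3 224.7]] [[288.9 222.5]]
s5 0.035 [0.4847 0.0645 0.0703] [[285.5 221.8]] edges z-/+ [[282.2 222.9]] [[288.8 220.7]]
s5 0.04 [0.4846 0.0645 0.0753] [[285.4 220. ]] edges z-/+ [[282.1 221.1]] [[288.7 219. ]]
s6 0 [0.4857 0.0645 0.024 ] [[286.3 238. ]] edges z-/+ [[283.  239.1]] [[289.5 236.9]]
s6 0.02 [0.4853 0.0645 0.044 ] [[285.9 231.1]] edges z-/+ [[282.7 232.2]] [[289.2 230. ]]
s6 0.025 [0.4852 0.0645 0.049 ] [[285.9 229.3]] edges z-/+ [[282.6 230.4]] [[289.1 228.2]]
s6 0.03 [0.4851 0.0645 0.054 ] [[285.8 227.6]] edges z-/+ [[282.5 228.7]] [[289.  226.5]]
s6 0.035 [0.485  0.0645 0.059 ] [[285.7 225.8]] edges z-/+ [[282.4 226.9]] [[289.  224.7]]
s6 0.04 [0.4849 0.0645 0.064 ] [[285.6 224.1]] edges z-/+ [[282.3 225.2]] [[288.9 223. ]]
```

Emit:
play_rows --moves '[[[0.0005,-0.001,0,0,-1],[0.0005,-0.001,0,0,-1],[0.0005,0,0,0,-1],[0.0005,0,0,0,-1],[0.0005,0,0,0,-1],[0.0005,0,0,0,-1],[0.0005,0,0,0,-1],[0.0005,0,0,0,-1],[0.0005,0,0,0,-1],[0.0005,0,0,0,-1]]]'

```text
time: 9.9
tool_pos: [0.4861, 0.0624, 0.0226]
tool_rot: [-0.038, 1.549, 0.093]
contact_force: [-2.1, -0.1, 6.3]
opening: 0.0006
```

```bash
python3 st.py; python3 -c "
from cell import robot
"
```

```text
9.9 tcp plate [[-0.0481  0.0748  0.0226]] yaw err -0.0003 F [-2.11 -0.15  6.31] open 0.0005936297826818547
```

Emit:
play_rows --moves '[[[0.0004,-0.002,0,0,-1],[0.0004,-0.003,0,0,-1],[0.0004,-0.003,0,0,-1],[0.0004,-0.003,0,0,-1],[0.0004,-0.002,0,0,-1],[0.0003,-0.001,0,0,-1],[0.0003,0,0,0,-1],[-0.003,0,0,0,-1],[0,0.006,0,0,-1],[0,0,0,0,-1]]]'

```text
time: 10.9
tool_pos: [0.4876, 0.0537, 0.0256]
tool_rot: [-0.048, 1.547, 0.082]
contact_force: [0.5, 0.8, -0.2]
opening: 0.0006
```

```bash
python3 st.py w7;python3 -c "
import cv2
a=cv2.imread('pics/w7_full.png');cv2.imwrite('pics/w7c.png',cv2.resize(a[165:305,150:420],None,fx=2.9,fy=2.9,interpolation=2))"
```

```text
10.9 tcp plate [[-0.0478  0.066   0.0256]] yaw err -0.001 F [ 0.55  0.81 -0.22] open 0.0006183651463599593
```

View pics/w7c.png

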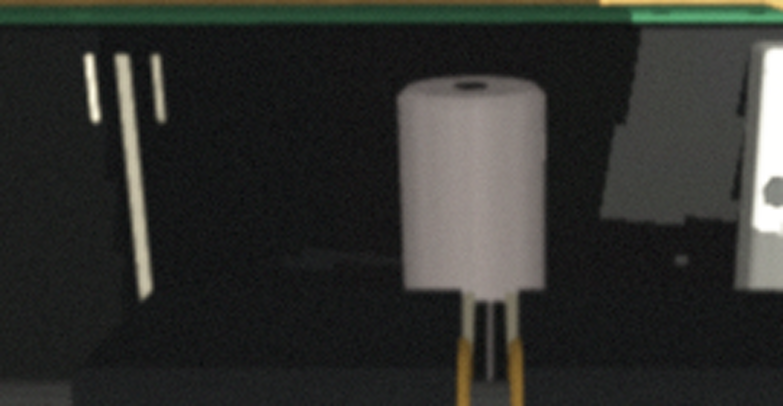

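```bash
cat > meas.py <<'E'
from look import *
def meas(tag):
    c,o=pickle.load(open(tag+'.pkl','rb'));im=cv2.imread(f'pics/{tag}_full.png').astype(int);pl=np.load('plate.npy')
    V=np.array(c['view']);cam=-V[:3,:3].T@V[:3,3];g=cv2.GaussianBlur(im.astype(np.uint8),(3,3),0).max(2);sat=im.max(2)-im.min(2)
    out=[];lin=[]
    for r in range(200,264,4):
        m=((g[r]>75)&(sat[r]<60)).astype(int);d=np.diff(np.r_[0,m,0]);s=np.where(d==1)[0];e=np.where(d==-1)[0]
        for a,b in zip(s,e):
            X=inv([ray(c,((a+b-1)/2,r),.0425)],pl)[0]; wd=inv([ray(c,(b,r),.0425)],pl)[0][1]-inv([ray(c,(a,r),.0425)],pl)[0][1]
            Xl=inv([ray(c,((a+b-1)/2,r),.03)],pl)[0]
            if .021<wd<.031 and -.1<X[0]<0.04 and X[1]>-.03:
                # true silhouette angles
                out.append((X[0],X[1]))
            elif wd<.0045 and abs(Xl[1])<.004 and -.085<Xl[0]: lin.append((Xl[0],Xl[1]))
    out=np.array(out);lin=np.array(lin)
    print(tag,'tcp',inv([o['tool_pos']],pl)[0].round(4),'n',len(out),len(lin))
    if len(out): k=np.polyfit(out[:,0],out[:,1],1);print(' pin y at x=-.06: %.4f slope %.4f med %.4f'%(np.polyval(k,-.06),k[0],np.median(out[:,1])))
    if len(lin): k=np.polyfit(lin[:,0],lin[:,1],1);print(' line y at -.06 %.4f slope %.4f'%(np.polyval(k,-.06),k[0]))
if __name__=='__main__':
    for t in sys.argv[1:]: meas(t)
E
python3 meas.py w1 w2 w3 w4 w6 w7
```

```text
w1 tcp [-0.0577  0.0372  0.1945] n 15 8
 pin y at x=-.06: 0.0373 slope 2.1232 med 0.0709
 line y at -.06 -0.0006 slope 0.0090
w2 tcp [-0.0432  0.0832  0.0857] n 17 13
 pin y at x=-.06: 0.0718 slope 0.6912 med 0.0705
 line y at -.06 -0.0002 slope 0.0017
w3 tcp [-0.0491  0.0765  0.0565] n 26 16
 pin y at x=-.06: 0.1417 slope 0.1922 med 0.0707
 line y at -.06 -0.0002 slope 0.0035
w4 tcp [-0.0487  0.0666  0.0506] n 17 16
 pin y at x=-.06: 0.0871 slope 1.3310 med 0.0705
 line y at -.06 -0.0003 slope 0.0050
w6 tcp [-0.0483  0.077   0.0239] n 17 15
 pin y at x=-.06: 0.0651 slope -0.9310 med 0.0704
 line y at -.06 -0.0002 slope -0.0015
w7 tcp [-0.0478  0.066   0.0256] n 17 16
 pin y at x=-.06: 0.0584 slope -0.9655 med 0.0629
 line y at -.06 -0.0002 slope 0.0024
```

Emit:
play_rows --moves '[[[0.0025,0.002,0,0,-1],[0.0007,0,0,0,-1],[0.0004,-0.002,0,0,-1],[0.0004,-0.004,0,0,-1],[0.0004,-0.004,0,0,-1],[0.0004,-0.004,0,0,-1],[0.0004,-0.003,0,0,-1],[0.0003,-0.001,0,0,-1],[-0.003,0,0,0,-1],[0,0.009,0,0,-1]]]'

```text
time: 11.95
tool_pos: [0.4892, 0.0466, 0.0256]
tool_rot: [-0.069, 1.545, 0.062]
contact_force: [-0.2, 0.2, 0.3]
opening: 0.0002
```

```bash
sed -i 's/    if len(out): k/    if len(out): out=out[abs(out[:,1]-np.median(out[:,1]))<.004];k/' meas.py; python3 st.py w8;python3 meas.py w7 w8
```

```text
11.95 tcp plate [[-0.0471  0.0587  0.0256]] yaw err -0.0002 F [-0.24  0.19  0.25] open 0.00020192229602249075
w7 tcp [-0.0478  0.066   0.0256] n 17 16
 pin y at x=-.06: 0.0630 slope 0.0060 med 0.0629
 line y at -.06 -0.0002 slope 0.0024
w8 tcp [-0.0471  0.0587  0.0256] n 18 16
 pin y at x=-.06: 0.0540 slope 0.0120 med 0.0538
 line y at -.06 -0.0002 slope 0.0031
```

Emit:
play_rows --moves '[[[0.0025,0.0005,-0.001,0,-1],[0.0007,0,0,0,-1],[0.0004,-0.002,0,0,-1],[0.0004,-0.004,0,0,-1],[0.0004,-0.004,0,0,-1],[0.0004,-0.004,0,0,-1],[0.0004,-0.004,0,0,-1],[0.0003,-0.001,0,0,-1],[-0.003,0,0,0,-1],[0,0.01,0,0,-1]]]'

```text
time: 13.0
tool_pos: [0.4887, 0.0405, 0.0256]
tool_rot: [-0.022, 1.545, 0.111]
contact_force: [0.4, 0.4, 0.1]
opening: 0.0005
```

```bash
python3 st.py w9;python3 meas.py w9
```

```text
13.0 tcp plate [[-0.0484  0.0527  0.0256]] yaw err 0.0021 F [0.41 0.39 0.13] open 0.0004851930133034115
w9 tcp [-0.0484  0.0527  0.0256] n 17 15
 pin y at x=-.06: 0.0444 slope 0.0102 med 0.0443
 line y at -.06 -0.0002 slope 0.0054
```

Emit:
play_rows --moves '[[[0.0,-0.0035,0,0,-1],[0.003,0,0,0,-1],[0.0005,-0.002,0,0,-1],[0.0004,-0.004,0,0,-1],[0.0004,-0.004,0,0,-1],[0.0004,-0.004,0,0,-1],[0.0004,-0.004,0,0,-1],[0.0003,-0.001,0,0,-1],[-0.003,0,0,0,-1],[0,0.01,0,0,-1]]]'

```text
time: 14.05
tool_pos: [0.49, 0.0302, 0.0256]
tool_rot: [0.017, 1.544, 0.153]
contact_force: [-0.7, -0.1, -0.5]
opening: 0.0008
```

```bash
python3 st.py w10;python3 meas.py w10
```

```text
14.05 tcp plate [[-0.0485  0.0423  0.0256]] yaw err 0.0043 F [-0.72 -0.15 -0.53] open 0.0007545748208819974
w10 tcp [-0.0485  0.0423  0.0256] n 19 15
 pin y at x=-.06: 0.0349 slope 0.0126 med 0.0348
 line y at -.06 -0.0002 slope 0.0034
```

Emit:
play_rows --moves '[[[0.0,-0.0025,0,0.3,-1],[0.003,0,0,0,-1],[0.0005,-0.002,0,0,-1],[0.0004,-0.004,0,0,-1],[0.0004,-0.004,0,0,-1],[0.0004,-0.004,0,0,-1],[0.0004,-0.004,0,0,-1],[0.0003,-0.001,0,0,-1],[-0.003,0,0,0,-1],[0,0.007,0,0,-1]]]'

```text
time: 15.1
tool_pos: [0.4913, 0.0182, 0.0256]
tool_rot: [0.063, 1.543, 0.195]
contact_force: [0.4, 0.6, 1.1]
opening: 0.0006
```

```bash
python3 st.py w11;python3 meas.py w11
```

```text
15.1 tcp plate [[-0.0488  0.0303  0.0256]] yaw err 0.0013 F [0.4  0.64 1.14] open 0.000593378069628473
w11 tcp [-0.0488  0.0303  0.0256] n 16 15
 pin y at x=-.06: 0.0254 slope 0.0131 med 0.0253
 line y at -.06 -0.0002 slope -0.0000
```

Emit:
play_rows --moves '[[[0.0025,0,0,0,-1],[0.0006,0,0,0,-1],[0.0005,-0.002,0,0,-1],[0.0004,-0.004,0,0,-1],[0.0004,-0.004,0,0,-1],[0.0004,-0.004,0,0,-1],[0.0004,-0.003,0,0,-1],[0.0003,-0.001,0,0,-1],[-0.003,0,0,0,-1],[0,0.007,0,0,-1]]]'

```text
time: 16.15
tool_pos: [0.4923, 0.0097, 0.0257]
tool_rot: [0.086, 1.543, 0.221]
contact_force: [0.3, -0.2, -0.3]
opening: 0.0007
```

```bash
python3 st.py w12;python3 meas.py w12;python3 - <<'E'
from look import *
look('side','s12',(230,140,430,290),4)
E
python3 -c "
import cv2
a=cv2.imread('pics/w12_full.png');cv2.imwrite('pics/w12c.png',cv2.resize(a[165:365,200:420],None,fx=3,fy=3,interpolation=2))"
```

```text
16.15 tcp plate [[-0.0489  0.0217  0.0257]] yaw err 0.0043 F [ 0.27 -0.17 -0.28] open 0.0006580997450291797
w12 tcp [-0.0489  0.0217  0.0257] n 16 15
 pin y at x=-.06: 0.0167 slope 0.0131 med 0.0166
 line y at -.06 -0.0003 slope 0.0017
```

View pics/w12c.png

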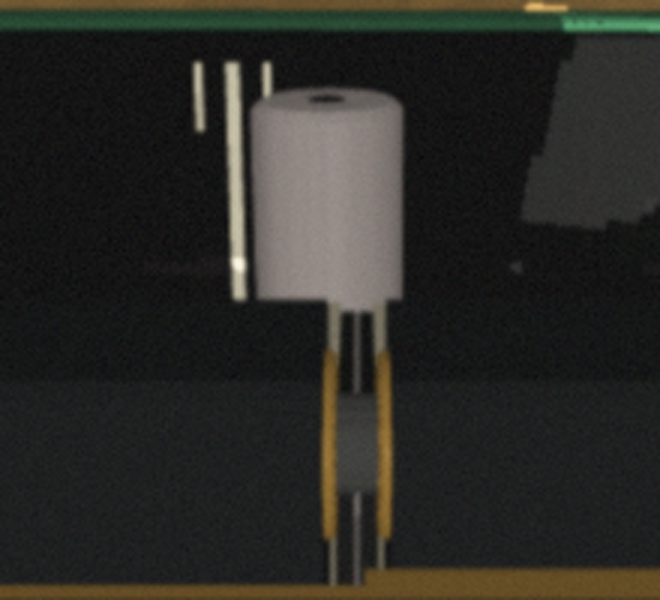

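View pics/s12.png

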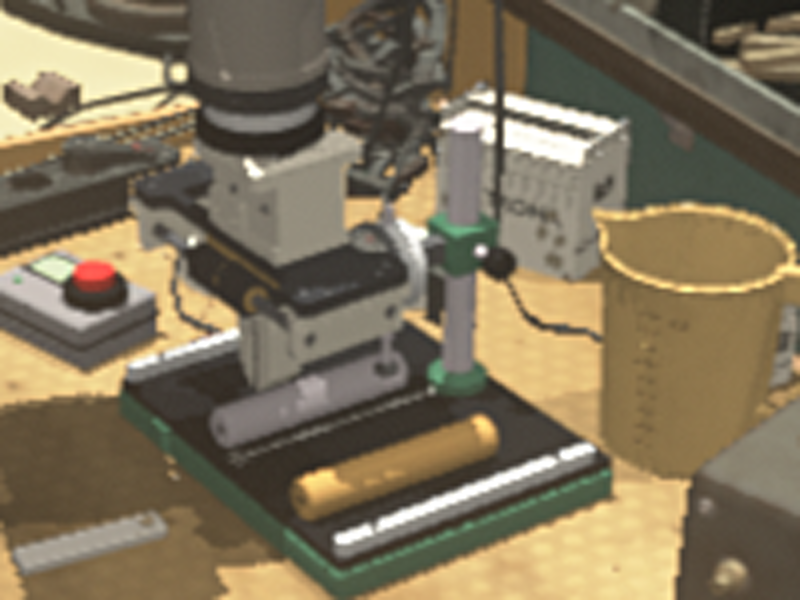

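```bash
python3 - <<'E'
from look import *
pl=np.load('plate.npy');c,o=pickle.load(open('s12.pkl','rb'));print(inv([o['tool_pos']],pl))
def at_y(uv,y):
    a=inv([ray(c,uv,0)],pl)[0];b=inv([ray(c,uv,.1)],pl)[0];t=(y-a[1])/(b[1]-a[1]);return a+t*(b-a)
C=lambda p:np.array(p)/4+[230,140]
for n,p in dict(tip=(265,388),left=(243,372),plate_rb=(402,303),plate_rt=(405,262),plate_r_mid=(300,355),blackL=(290,305),foot=(385,370)).items():
    print(n,[at_y(C(p),y).round(4).tolist() for y in (.022,.010,.0)])
print('proj dial corners', (proj(c,w([(.006,-.0285,.128),(.006,.0285,.128),(.006,0,.1),(.006,0,.1565),(.03,0,.1),(.075,0,.205)],pl))-[230,140])*4)
E
```

```text
[[-0.0494304   0.02309421  0.02541523]]
tip [[-0.0531, 0.022, 0.055], [-0.0606, 0.01, 0.0632], [-0.0668, 0.0, 0.0701]]
left [[-0.0683, 0.022, 0.0709], [-0.0756, 0.01, 0.0789], [-0.0817, 0.0, 0.0856]]
plate_rb [[0.0472, 0.022, 0.0832], [0.0385, 0.01, 0.0911], [0.0312, 0.0, 0.0977]]
plate_rt [[0.0488, 0.022, 0.111], [0.04, 0.01, 0.1185], [0.0327, 0.0, 0.1248]]
plate_r_mid [[-0.0279, 0.022, 0.0699], [-0.0357, 0.01, 0.0779], [-0.0422, 0.0, 0.0846]]
blackL [[-0.0348, 0.022, 0.106], [-0.0425, 0.01, 0.1136], [-0.049, 0.0, 0.1199]]
foot [[0.0353, 0.022, 0.0395], [0.0267, 0.01, 0.0479], [0.0195, 0.0, 0.055]]
proj dial corners [[396.17122811 287.30615263]
 [341.03624832 250.42060471]
 [367.62292493 310.54201531]
 [368.75686375 224.89373955]
 [400.47737274 300.07603933]
 [466.60141599 121.4162343 ]]
```

```bash
python3 meas.py w1 w2 w3 w4 w6 |grep pin
```

```text
pin y at x=-.06: 0.0707 slope 0.0070 med 0.0709
 pin y at x=-.06: 0.0705 slope 0.0045 med 0.0705
 pin y at x=-.06: 0.0706 slope 0.0067 med 0.0706
 pin y at x=-.06: 0.0705 slope 0.0039 med 0.0705
 pin y at x=-.06: 0.0705 slope 0.0089 med 0.0704
```

Emit:
play_rows --moves '[[[0.0025,-0.0013,0,0.3,-1],[0.0006,0,0,0,-1],[0.0005,-0.002,0,0,-1],[0.0004,-0.004,0,0,-1],[0.0004,-0.004,0,0,-1],[0.0004,-0.004,0,0,-1],[0.0004,-0.0025,0,0,-1],[0.0003,-0.001,0,0,-1],[-0.003,0,0,0,-1],[0,0.006,0,0,-1]]]'

```text
time: 17.25
tool_pos: [0.4937, -0.002, 0.0256]
tool_rot: [0.089, 1.543, 0.221]
contact_force: [-0.2, -0.6, 0.1]
opening: 0.0006
```

```bash
python3 st.py w13;python3 meas.py w13;python3 st.py|cut -c1-60; python3 -c "
import cv2
a=cv2.imread('pics/w13_full.png');cv2.imwrite('pics/w13c.png',cv2.resize(a[165:365,200:420],None,fx=3,fy=3,interpolation=2))"
```

```text
17.25 tcp plate [[-0.049   0.01    0.0256]] yaw err 0.001 F [-0.16 -0.63  0.09] open 0.0005513417408859
w13 tcp [-0.049   0.01    0.0256] n 16 0
 pin y at x=-.06: 0.0078 slope 0.0284 med 0.0075
17.3 tcp plate [[-0.0495  0.0112  0.0253]] yaw err 0.0015 F
```

View pics/w13c.png

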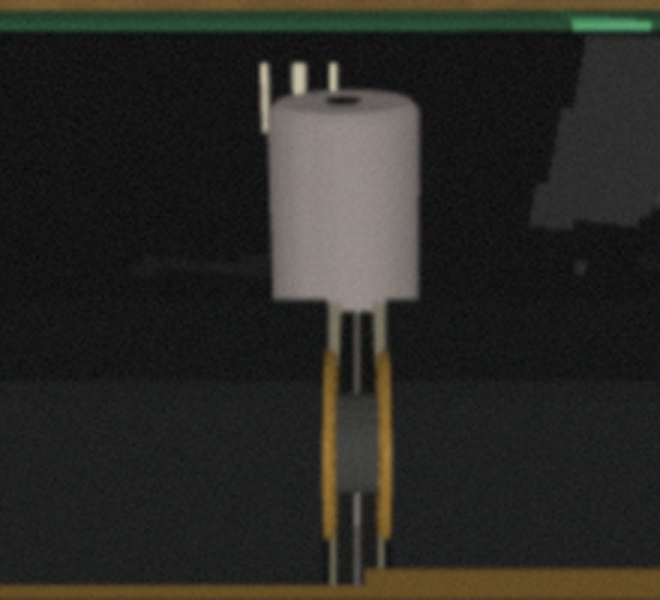

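Emit:
play_rows --moves '[[[0.0,0.0015,0.006,0,-1],[0.0028,0,0,0,-1],[0.0006,-0.002,0,0,-1],[0.0005,-0.004,0,0,-1],[0.0005,-0.004,0,0,-1],[0.0005,-0.004,0,0,-1],[0.0005,-0.003,0,0,-1],[0.0004,-0.001,0,0,-1],[-0.003,0,0,0,-1],[0,0.006,0,0,-1]]]'

```text
time: 18.3
tool_pos: [0.5014, -0.0092, 0.0255]
tool_rot: [0.109, 1.543, 0.245]
contact_force: [1.0, 0.4, 0.9]
opening: 0.0005
```

```bash
python3 st.py w14;python3 meas.py w14;python3 st.py|cut -c1-60; python3 -c "
import cv2
a=cv2.imread('pics/w14_full.png');cv2.imwrite('pics/w14c.png',cv2.resize(a[165:365,200:420],None,fx=3,fy=3,interpolation=2))"
```

```text
18.3 tcp plate [[-0.0423  0.0018  0.0255]] yaw err 0.0044 F [0.99 0.4  0.93] open 0.0004965616710808136
w14 tcp [-0.0423  0.0018  0.0255] n 16 0
 pin y at x=-.06: -0.0010 slope 0.0017 med -0.0010
18.35 tcp plate [[-0.0428  0.003   0.0252]] yaw err 0.0048 F
```

View pics/w14c.png

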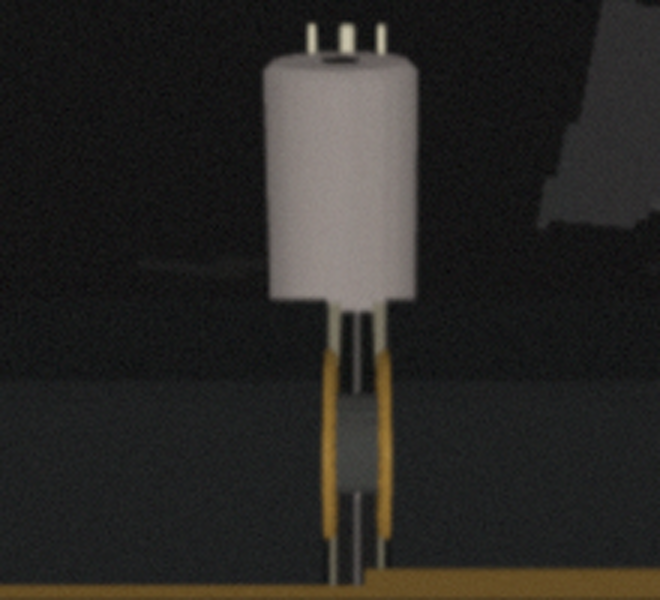

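Emit:
play_rows --moves '[[[-0.005,0,-0.003,0.3,-1],[-0.02,0,-0.004,0,-1],[-0.03,0,-0.003,0,-1],[-0.03,0,0,0,-1],[-0.03,0,0,0,-1],[-0.02,0,0,0,-1],[-0.01,0,0,0,-1],[0,0,0,0,-1],[0,0,0,0,-1],[0,0,0,0,-1]]]'

```text
time: 19.35
tool_pos: [0.4823, -0.0081, 0.1727]
tool_rot: [0.347, 1.551, 0.479]
contact_force: [-0.4, 0.3, 0.2]
opening: 0.0002
```

```bash
python3 st.py w15;python3 meas.py w15; python3 - <<'E'
from look import *
look('side','s15',(270,160,400,260),6)
look('top','t15',(180,150,360,285),4.4)
a=cv2.imread('pics/w15_full.png');cv2.imwrite('pics/w15c.png',cv2.resize(a[165:325,230:400],None,fx=3.5,fy=3.5,interpolation=2))
E
```

```text
19.35 tcp plate [[-0.0611  0.0054  0.1727]] yaw err 0.0008 F [-0.44  0.32  0.23] open 0.00018963107458829203
w15 tcp [-0.0611  0.0054  0.1727] n 18 0
 pin y at x=-.06: -0.0011 slope 0.0100 med -0.0009
```

View pics/w15c.png

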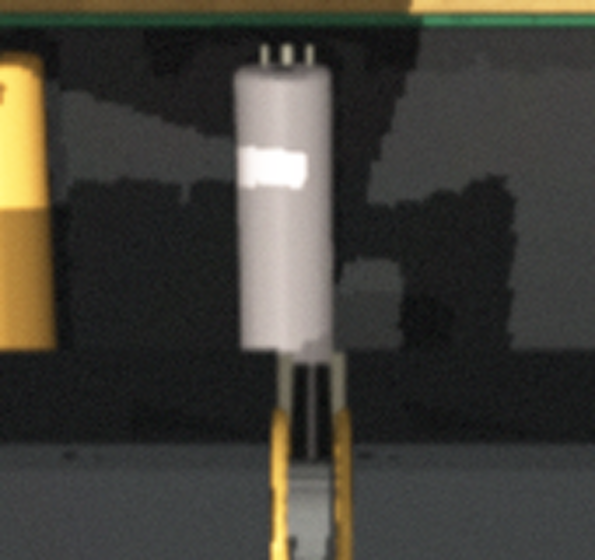

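View pics/s15.png

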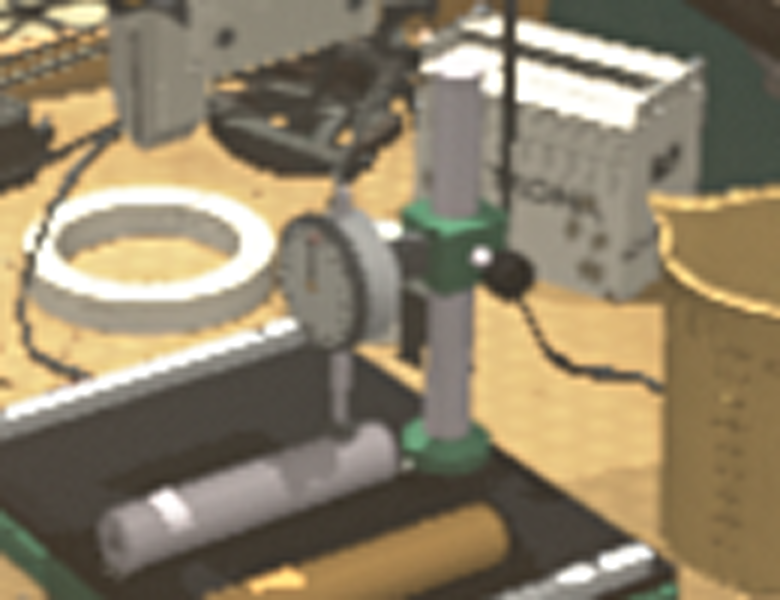

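```bash
python3 - <<'E'
from look import *
pl=np.load('plate.npy');c,o=pickle.load(open('w15.pkl','rb'))
C=lambda p:np.array(p)/3.5+[230,165]-.4
print(inv([ray(c,C((287.5,52)),.03)],pl))
g=cv2.imread('pics/w15_full.png').max(2).astype(float)
# subpixel edges
out=[]
for r in range(192,262,3):
    row=g[r-1:r+2].mean(0); d=np.diff(row); L=285+np.argmax(d[285:305]); Rr=315+np.argmin(d[315:335])
    sp=lambda i:i+.5+ (abs(d[i+1])-abs(d[i-1]))/(2*(2*abs(d[i])-abs(d[i+1])-abs(d[i-1]))+1e-9)
    m=(sp(L)+sp(Rr))/2; p=inv([ray(c,(m,r),.0425)],pl)[0]; out.append(p[:2])
out=np.array(out);k=np.polyfit(out[:,0],out[:,1],1);res=out[:,1]-np.polyval(k,out[:,0]);print(k,np.polyval(k,[-.09,-.025,.02]),res.std(),out[[0,-1]])
for l in ['stub']:
  for r in (178,180,182): print(r,g[r,300:326].astype(int))
E
```

```text
[[-0.0918357 -0.0001235  0.03     ]]
[ 0.01937012 -0.0001736 ] [-0.00191691 -0.00065785  0.0002138 ] 0.0008258341704801676 [[-0.08195695 -0.00129023]
 [-0.01555138 -0.00057947]]
178 [ 31  29  28  32  70 115  81  32  23  30  79 133 136  79  33  25  28  72
 115  72  30  21  22  22  22  25]
180 [ 34  32  28  25  84 144 101  42  20  37  95 166 168 103  43  23  34  93
 142  86  28  22  19  20  21  24]
182 [ 28  28  32  34  86 140 101  51  40  46  92 157 158 102  52  38  50  95
 138  83  38  28  21  19  19  21]
```

Emit:
play_rows --moves '[[[0.03,-0.003,0.001,0,-1],[0.04,-0.003,0.001,0,-1],[0.04,0,0,0,-1],[0.02,0,0,0,-1],[0.01,0,0,0,-1],[0.003,0,0,0,-1],[0,0,0,0,-1],[0,0,0,0,-1],[0,0,0,0,-1],[0,0,0,0,-1]]]'

```text
time: 20.5
tool_pos: [0.4906, -0.0132, 0.0265]
tool_rot: [0.213, 1.547, 0.345]
contact_force: [0.4, -0.2, 0.9]
opening: 0.0005
```

```bash
python3 st.py w16;python3 meas.py w16
```

```text
20.5 tcp plate [[-0.0535 -0.0008  0.0265]] yaw err 0.0008 F [ 0.39 -0.19  0.88] open 0.0005092950687246747
w16 tcp [-0.0535 -0.0008  0.0265] n 13 0
 pin y at x=-.06: -0.0009 slope 0.0146 med -0.0010
```

Emit:
play_rows --moves '[[[0.0035,0,0,0,-1],[0.0006,0,0,0,-1],[0.0006,0,0,0,-1],[0.0005,0.0008,0,0,-1],[0.0005,0.0008,0,0,-1],[0.0005,0,0,0,-1],[0.0003,0,0,0,-1],[-0.003,0,0,0,-1],[-0.03,0,-0.003,0,-1],[-0.04,0,-0.003,0,-1]]]'

```text
time: 21.55
tool_pos: [0.4801, -0.0128, 0.0929]
tool_rot: [0.402, 1.554, 0.534]
contact_force: [0.8, 0.3, 0.9]
opening: 0.0004
```

Emit:
play_rows --moves '[[[-0.04,0,0,0,-1],[-0.03,0,0,0,-1],[-0.003,0,0,0,-1],[0,0,0,0,-1],[0,0,0,0,-1],[0,0,0,0,-1],[0,0,0,0,-1],[0,0,0,0,-1],[0,0,0,0,-1],[0,0,0,0,-1]]]'

```text
time: 22.55
tool_pos: [0.4778, -0.0133, 0.1682]
tool_rot: [0.478, 1.555, 0.61]
contact_force: [-0.7, 0.5, 0.3]
opening: 0.0004
```

```bash
python3 st.py w17;python3 meas.py w15 w17; python3 - <<'E'
from look import *
look('side','s17',(270,160,400,260),6)
a=cv2.imread('pics/w17_full.png');cv2.imwrite('pics/w17c.png',cv2.resize(a[165:325,230:400],None,fx=3.5,fy=3.5,interpolation=2))
E
```

```text
22.55 tcp plate [[-0.0662  0.0008  0.1682]] yaw err 0.0011 F [-0.67  0.48  0.28] open 0.00042676724136126007
w15 tcp [-0.0611  0.0054  0.1727] n 18 0
 pin y at x=-.06: -0.0011 slope 0.0100 med -0.0009
w17 tcp [-0.0662  0.0008  0.1682] n 17 0
 pin y at x=-.06: -0.0006 slope 0.0282 med -0.0007
```

View pics/w17c.png

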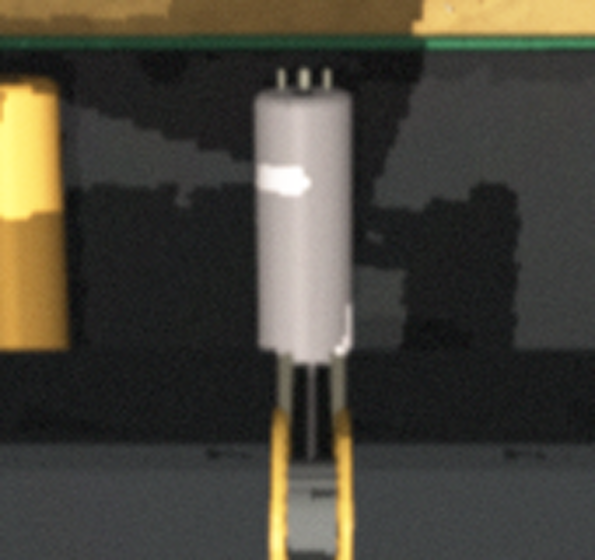

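View pics/s17.png

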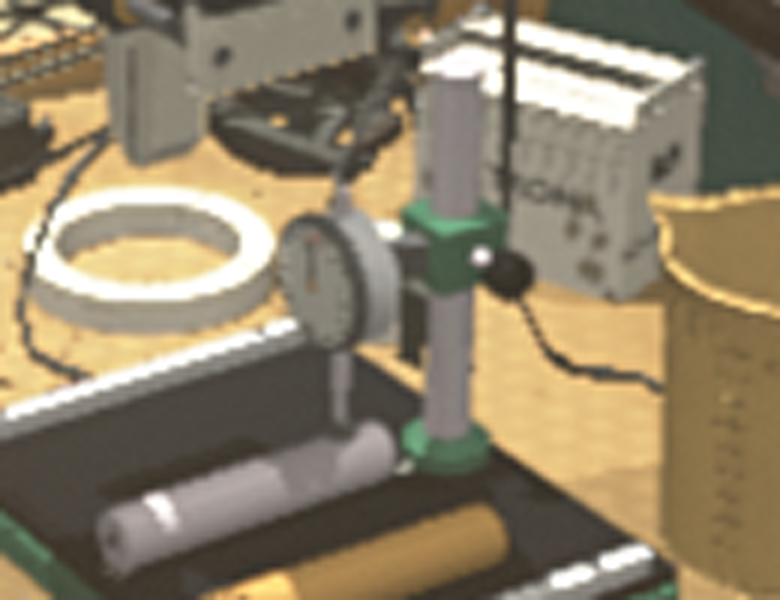

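```bash
python3 - <<'E'
from look import *
pl=np.load('plate.npy')
def run(t,stub,pts):
    c,o=pickle.load(open(t+'.pkl','rb'));C=lambda p:np.array(p)/3.5+[230,165]-.36
    print(t,inv([ray(c,C(stub),.03)],pl).round(4),inv([ray(c,C(p),.0425) for p in pts],pl).round(4)[:,:2].tolist())
run('w15',(287.5,52),[(283,100),(286,335)])
run('w17',(304.5,78),[(302.7,110),(305,320)])
for t,cols in (('w15',(285,335)),('w17',(295,340))):
    g=cv2.imread(f'pics/{t}_full.png');hsv=g.max(2)
    for r in (200,225,240,250): print(t,r,[int(v) for v in np.where(hsv[r,280:350]>95)[0][[0,-1]]+280], hsv[r,cols[0]+8:cols[0]+20][:1])
E
```

```text
w15 [[-0.0918 -0.0001  0.03  ]] [[-0.0809, -0.0012], [-0.0162, -0.0007]]
w17 [[-0.0912 -0.0001  0.03  ]] [[-0.0846, -0.0006], [-0.0278, 0.0]]
w15 200 [298, 323] [33]
w15 225 [298, 323] [33]
w15 240 [299, 324] [30]
w15 250 [299, 324] [30]
w17 200 [303, 329] [125]
w17 225 [304, 329] [95]
w17 240 [304, 329] [75]
w17 250 [304, 329] [60]
```

```bash
python3 - <<'E'
from look import *
obs=[]
def red(fn):
    a=cv2.imread(fn).astype(int);m=((a[:,:,2]>170)&(a[:,:,1]<75)&(a[:,:,0]<75)).astype(np.uint8)
    n,l,s,ce=cv2.connectedComponentsWithStats(m);i=1+np.argmax(s[1:,4]);return ce[i],s[i]
for t,n in [('top0','top'),('side0','side'),('w1',None),('w2',None),('w3',None),('w4',None)]:
    if n: c=robot.get_calibration(n);fn=f'pics/{t}.png'
    else: c,_=pickle.load(open(t+'.pkl','rb'));fn=f'pics/{t}_full.png'
    ce,s=red(fn);print(t,ce.round(1),s);obs.append((c,ce,t))
f=lambda X,S:np.concatenate([(proj(c,X)[0]-u)*(.3 if t in('top0','side0') else 1) for c,u,t in obs if t in S])
for S in (['w1','w2','w3','w4'],['w1','w2','w3','w4','top0','side0'],['top0','side0']):
    r=least_squares(f,[.45,.195,.055],args=(S,));print(S,r.x.round(4),r.fun.round(1))
o=robot.observe();T=R.from_euler('xyz',o['tool_rot']).as_matrix();print(o['tool_pos'],T.round(3).tolist(),o['qpos'])
E
```

```text
top0 [197.  249.4] [192 245  11  10  86]
side0 [252. 210.] [251 210   3   1   3]
w1 [508.6 207. ] [493 190  30  30 207]
w2 [527.5 218.6] [507 193  43  43 629]
w3 [571.  239.3] [544 212  49  47 646]
w4 [596.6 240.6] [569 214  50  48 648]
['w1', 'w2', 'w3', 'w4'] [0.4523 0.1989 0.0593] [-0.5 -0.4  1.5 -1.2 -1.   0.  -0.   1.2]
['w1', 'w2', 'w3', 'w4', 'top0', 'side0'] [0.4524 0.1994 0.0586] [-0.  -0.3  0.5 -1.1 -0.4 -0.4  1.6 -1.2 -1.  -0.  -0.2  1.2]
['top0', 'side0'] [0.45   0.2021 0.0469] [-0.   0.2  0.2 -0. ]
[ 0.47788878 -0.01334124  0.16836765] [[0.013, -0.132, 0.991], [0.009, 0.991, 0.132], [-1.0, 0.007, 0.014]] [-0.19694073  0.27252912  1.70087014  0.01254091  1.15687088 -1.90491462]
```

Emit:
play_rows --moves '[[[0,0.03,-0.004,0,-1],[0,0.04,0,0,-1],[0,0.04,0,0,-1],[0,0.04,0,0,-1],[0.01,0.04,0.003,0,-1],[0.03,0.022,0.003,0,-1],[0.03,0,0,0,-1],[0.02,0,0,0,-1],[0.01,0,0,0,-1],[0,0,0,0,-1]]]'

```text
time: 23.65
tool_pos: [0.4557, 0.2068, 0.0686]
tool_rot: [0.321, 1.547, 0.452]
contact_force: [-0.2, -0.4, -0.2]
opening: 0.0005
```

```bash
python3 st.py w18; python3 - <<'E'
from look import *
look('side','s18',(210,150,340,250),6)
print(robot.observe()['tool_pos'])
E
```

```text
23.65 tcp plate [[-0.0594  0.2219  0.0686]] yaw err -0.0003 F [-0.16 -0.36 -0.18] open 0.0004817543387851859
[0.4568356  0.20692645 0.0701252 ]
```

View pics/w18.png

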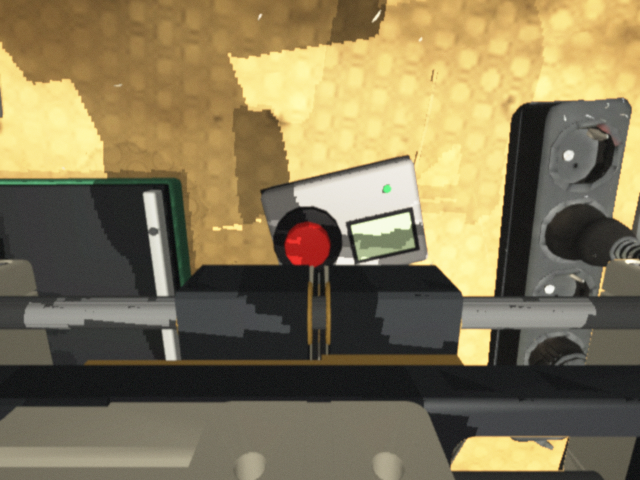

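View pics/s18.png

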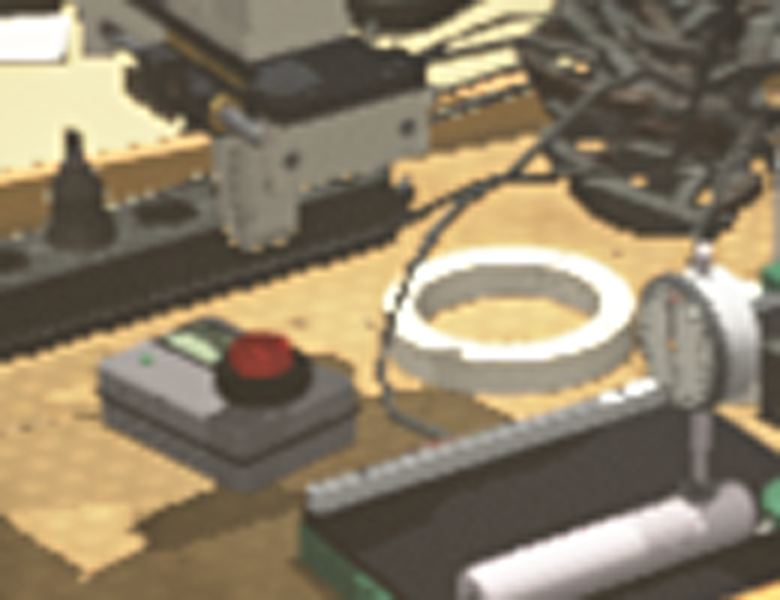

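```bash
python3 - <<'E'
from look import *
c,o=pickle.load(open('w18.pkl','rb'));T=R.from_euler('xyz',o['tool_rot']).as_matrix()
a=cv2.imread('pics/w18_full.png').astype(int);m=((a[:,:,2]>130)&(a[:,:,1]<75));ys,xs=np.where(m);print(xs.min(),xs.max(),ys.min(),ys.max())
for z in (.052,.056,.06):
    p=ray(c,(309,243.5),z);print(z,p.round(4),'rel tool y,z',(T.T@(p-o['tool_pos'])).round(4))
E
```

```text
285 328 223 266
0.052 [0.45   0.2002 0.052 ] rel tool y,z [ 0.0164 -0.0059 -0.0069]
0.056 [0.4488 0.2001 0.056 ] rel tool y,z [ 0.0124 -0.0058 -0.0081]
0.06 [0.4475 0.2001 0.06  ] rel tool y,z [ 0.0084 -0.0057 -0.0092]
```

Emit:
play_rows --moves '[[[0.01,-0.003,-0.003,0,-1],[0.01,-0.003,-0.003,0,-1],[0.01,0,0,0,-1],[0.006,0,0,0,-1],[0.001,0,0,0,-1],[0,0,0,0,-1],[0,0,0,0,-1],[0,0,0,0,-1],[0,0,0,0,-1],[0,0,0,0,-1]]]'

```text
time: 24.75
tool_pos: [0.4564, 0.2001, 0.0349]
tool_rot: [0.252, 1.534, 0.38]
contact_force: [-0.2, -0.0, -0.3]
opening: 0.0005
```

```bash
python3 st.py; python3 - <<'E'
from look import *
look('side','s19',(210,150,340,250),6)
print(robot.observe()['tool_pos'])
E
```

```text
24.75 tcp plate [[-0.0595  0.2152  0.0349]] yaw err -0.0028 F [-0.2  -0.03 -0.31] open 0.00045748757598958564
[0.45644811 0.20011642 0.03492069]
```

View pics/s19.png

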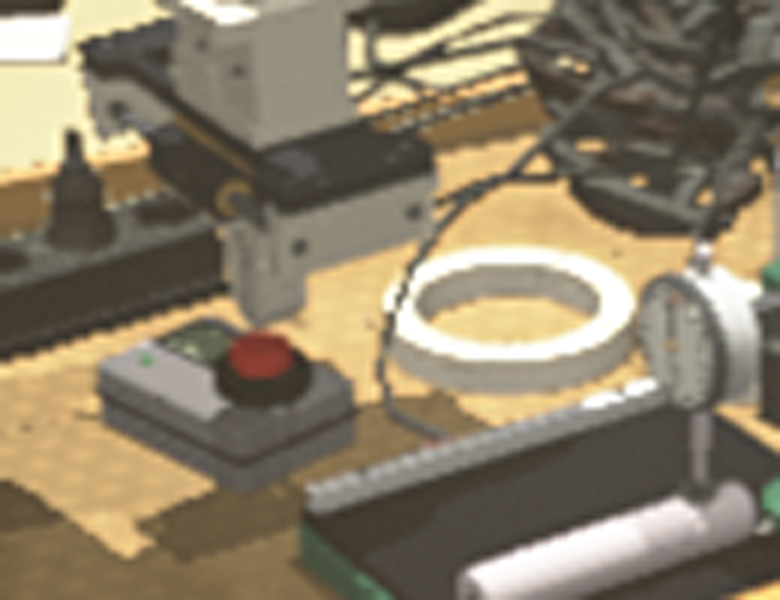

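Emit:
play_rows --moves '[[[0.001,0,-0.003,0,-1],[0.002,0,-0.003,0,-1],[0.002,0,0,0,-1],[0.0015,0,0,0,-1],[0.001,0,0,0,-1],[0.001,0,0,0,-1],[0.001,0,0,0,-1],[0.001,0,0,0,-1],[0.001,0,0,0,-1],[0,0,0,0,-1]]]'

```text
time: 25.8
tool_pos: [0.4501, 0.1994, 0.0225]
tool_rot: [0.254, 1.534, 0.382]
contact_force: [-0.0, 0.1, 1.7]
opening: 0.0008
```

```bash
python3 st.py; python3 - <<'E'
from look import *
look('side','s20',(210,150,340,250),6)
E
```

```text
25.8 tcp plate [[-0.0659  0.2153  0.0225]] yaw err -0.0027 F [-0.01  0.15  1.71] open 0.0008122580997589782
```

View pics/s20.png

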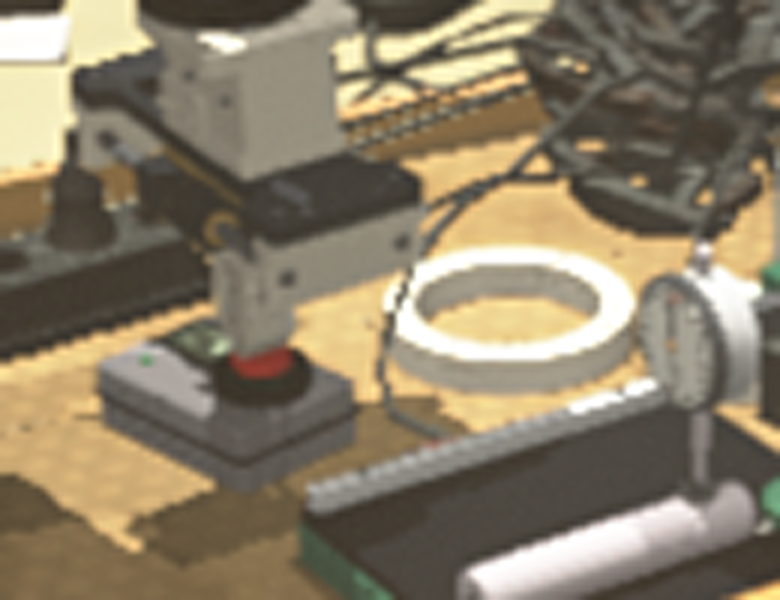

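Emit:
play_rows --moves '[[[0.001,0,0,0,-1],[0.001,0,0,0,-1],[0.001,0,0,0,-1],[0.001,0,0,0,-1],[0.001,0,0,0,-1],[0.001,0,0,0,-1],[0.001,0,0,0,-1],[0.001,0,0,0,-1],[0.001,0,0,0,-1],[0.001,0,0,0,-1]]]'

```text
time: 26.85
tool_pos: [0.4503, 0.1995, 0.0196]
tool_rot: [0.228, 1.531, 0.358]
contact_force: [-5.1, -1.5, 14.8]
opening: 0.0005
```

```bash
python3 st.py; python3 - <<'E'
from look import *
look('side','s21',(210,150,340,250),6)
E
```

```text
26.85 tcp plate [[-0.0658  0.2154  0.0196]] yaw err -0.0015 F [-5.06 -1.45 14.8 ] open 0.0005256774076850023
```

View pics/s21.png

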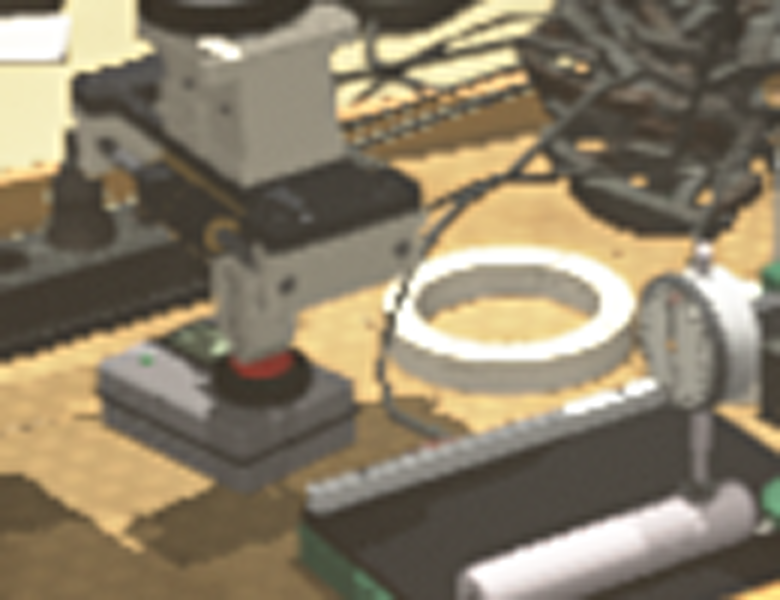

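Emit:
play_rows --moves '[[[0.001,0,0,0,-1],[0.001,0,0,0,-1],[-0.003,0,0,0,-1],[-0.005,0,0,0,-1],[-0.01,0,0,0,-1],[-0.03,0,0,0,-1],[-0.03,0,0,0,-1],[-0.04,0,-0.03,0,-1],[-0.02,0,-0.03,0,-1],[0,0,0,0,-1]]]'

```text
time: 27.9
tool_pos: [0.3852, 0.1896, 0.161]
tool_rot: [0.226, 1.53, 0.355]
contact_force: [0.1, 0.5, -0.2]
opening: -0.0
```

```bash
python3 st.py w22; python3 - <<'E'
from look import *
look('side','s22',(210,150,340,250),6)
look('top','t22',(170,160,350,285),4.4)
E
```

```text
27.9 tcp plate [[-0.1316  0.2141  0.161 ]] yaw err -0.0021 F [ 0.08  0.51 -0.15] open -2.128338618495205e-05
```

View pics/s22.png

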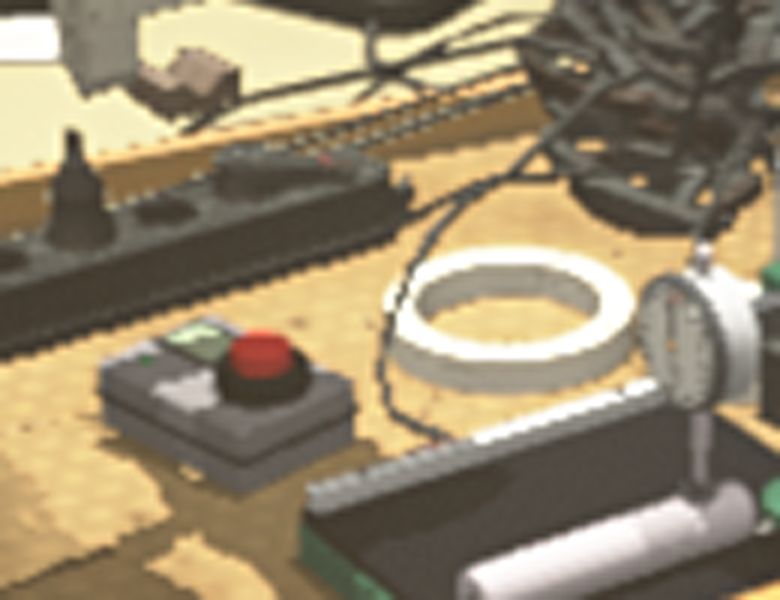

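View pics/w22.png

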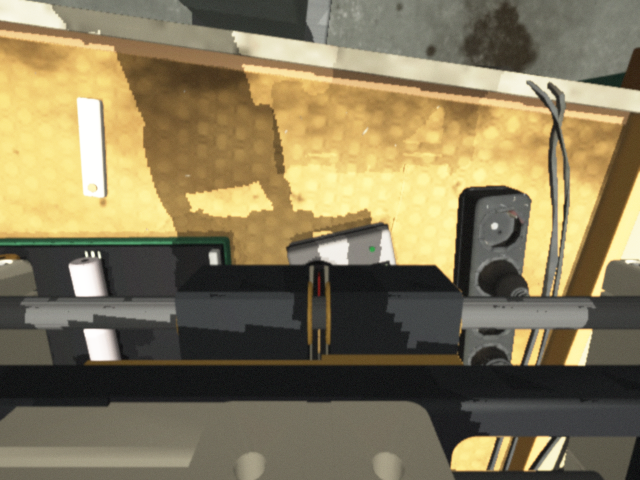

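View pics/t22.png

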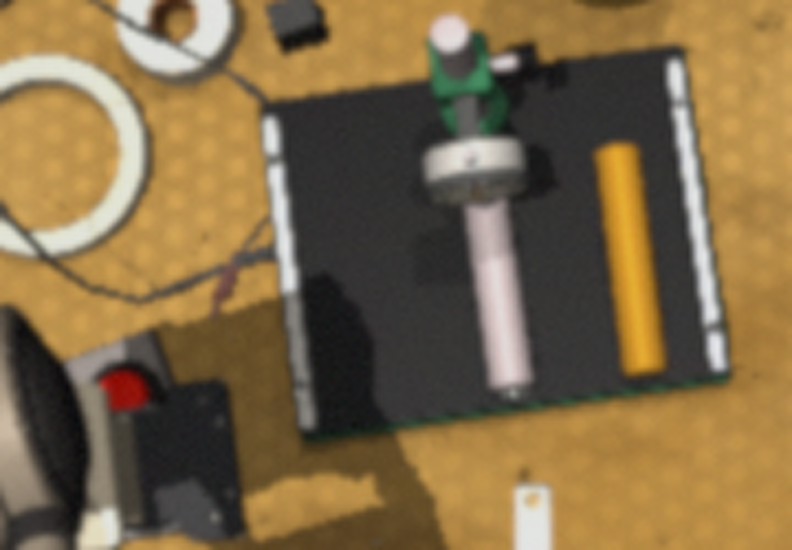

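Emit:
play_rows --moves '[[[0,0.0,0.03,0,-1],[0,0,0.03,0,-1],[0,0,0.01,0,-1],[0,0,0,0,-1],[0,0,0,0,-1],[0,0,0,0,-1],[0,0,0,0,-1],[0,0,0,0,-1],[0,0,0,0,-1],[0,0,0,0,-1]]]'

```text
time: 29.05
tool_pos: [0.4553, 0.1979, 0.155]
tool_rot: [0.274, 1.544, 0.402]
contact_force: [-0.5, 0.7, -0.9]
opening: 0.0008
```

```bash
python3 st.py w23; python3 - <<'E'
import cv2
a=cv2.imread('pics/w23_full.png');cv2.imwrite('pics/w23z.png',cv2.resize(a[160:280,250:440],None,fx=4,fy=4,interpolation=2))
a=cv2.imread('pics/w18_full.png');cv2.imwrite('pics/w18z.png',cv2.resize(a[150:270,250:440],None,fx=4,fy=4,interpolation=2))
E
```

```text
29.05 tcp plate [[-0.061   0.2131  0.155 ]] yaw err -0.0028 F [-0.51  0.74 -0.92] open 0.0007547868855835
```

View pics/w23z.png

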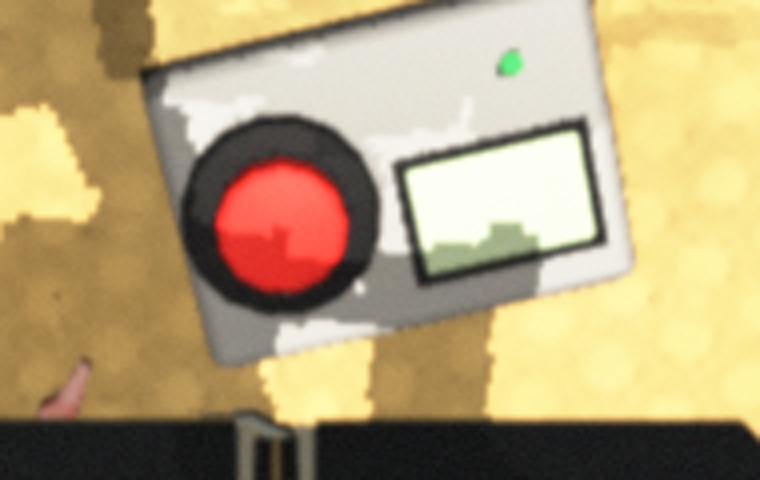

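View pics/w18z.png

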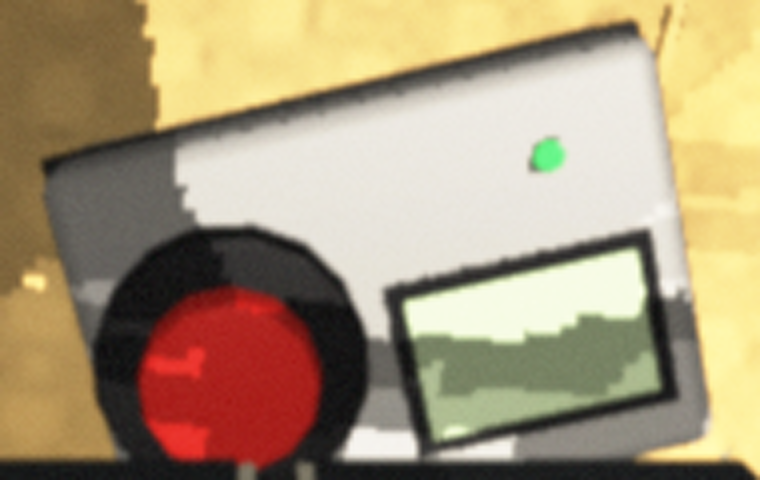

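```bash
python3 - <<'E'
from look import *
c,o=pickle.load(open('w23.pkl','rb'))
for z in (.055,.058,.06): print(z,ray(c,np.array((282,226))/4+[250,160]-.4,z).round(4))
c8,_=pickle.load(open('w18.pkl','rb'));u8=np.array((231,380))/4+[250,150]-.4;u=np.array((282,226))/4+[250,160]-.4
r=least_squares(lambda X:np.r_[proj(c,X)[0]-u,proj(c8,X)[0]-u8],[.45,.2,.058]);print(r.x,r.fun)
E
```

```text
0.055 [0.4506 0.1992 0.055 ]
0.058 [0.4499 0.1991 0.058 ]
0.06 [0.4495 0.199  0.06  ]
[0.45235844 0.19943055 0.04718444] [-0.11145371 -0.04919914  0.08066913  0.03583042]
```

```bash
python3 - <<'E'
from cell import robot
print(robot.observe()['contact_force'],robot.hand_in())
E
```

```text
the job is handed in; nothing more can be done
[ 0.42045452 -0.16023265 -0.82100097] None
```

The steel pin now lies along the scribed line with the gauge foot on its top. I pressed the red button once, fully down, and let it go. The job was handed in at about 29 s.

**Rolling:** I used the closed fingertip pressed lightly on the pin's top (6 N in the one reading taken under load), in eight short strokes. A small nudge back followed because the pin had gone about 0.7 mm past the line.

**Pin position:**
- The last wrist-camera measurement put the middle of the pin within about 0.3 mm of the line and its tilt at about 0.01 rad.
- My automatic fit of that same picture gave a tilt of 0.028 rad, but I judged it spoiled by glare and used the hand-picked edges instead.
- The side view showed the needle straight up before and after the button press.

**Button:** The force rose to 14.8 N against the stop, well above the 4 N spring, and the fingertip was centred within 1–2 mm. The button came back up afterwards. The display showed no readable change, so I could not confirm the reading from it.

**Other objects:** The brass pin and gauge showed no movement in the last pictures. The feeler gauge also looked in place, and I did not go near the vee block, bearing or oil can.

**Disagreement with the description:** The fingertips end about 30 mm short of the stated TCP. I found the touching height from the cameras and the contact force instead.

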